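# Stow the lamps, shut the case and clip it

## Robot

A 6-joint arm with a two-finger parallel gripper is mounted at the origin on the work surface. World frame = base frame: x ahead of the robot, y to its left, z up, the work surface at z = 0. Lengths are in m, angles in rad, forces in N, time in s.
With the tool pointing down it reaches from about 0.375 to 0.9 m from the base axis. Payload 3.1 kg.
Tool frame: the origin (TCP) lies at the very end of the fingers, on their centre line; the grasp point (between the pads) lies 19 mm behind it; z points along the fingers, y is the line along which they close (so a half turn about z gives the same grasp; the last joint's range is limited). The gripper opens to 85 mm and grips with 20 to 120 N. Pads are 22 mm wide; open, the fingers measure 114 mm over their backs; the gripper's body (76 mm by 85 mm) begins 54 mm behind the grasp point. The pads swing forward as they close: fully open they stand 13 mm farther back than shut.
Start: joints at [-1.52, 0.527, 1.433, -0, 1.181, -0.178], TCP at [0.142, -0.609, 0.231] pointing down, gripper open.
Joint ranges: [-3.08, 3.08], [-0.75, 2.2], [0.22, 2.44], [-1.43, 4.57], [0, 2.65], [-2.85, 2.85]. Speed limits (rad/s): [2.79, 2.79, 3.14, 3.14, 3.14, 3.14].

## Interface

Orientations are given as a 3x3 rotation matrix whose columns are the frame's x, y, z axes.
In Python, from plant import arm gives the robot as it stands. The module is installed in compiled form; this text tells all that it offers.
- The arm moves only by the shell command python3 -m creep 'ROWS'. ROWS is JSON, a list of rows, each a list of 7 numbers: the turn, a rotation vector about the tool's x, y, z in rad, then the shift along the tool's x, y, z in cm, then the finger opening in cm, from 0 to 8.54. In form: [[wx, wy, wz, dx, dy, dz, claw], ...]. A call has 1 to 10 rows; each row is the pose to reach, as a shift and turn from the pose commanded when the call began, along the tool's axes at that moment; what a row does not reach only later rows make up. A row lasts 1/8 s, in which the tool goes at most 62.5 mm and 10.7 degrees, less where a joint would pass 70% of its speed; a pose out of reach is approached as far as the arm can. A call with a gripper value outside its range is refused whole. The fingers move at their own pace and stop on an object; the grip force is fixed at half the most. Time passes only in rows, so rows that repeat a pose let the fingers close. It gives the time, the measured TCP pose, the force, the opening and the grip force at its end, in the units of the state.
- arm.read_state(): the state, without advancing time (a new reading comes with each control period).
- arm.get_image(name): name is "scene" or "top" or "wrist"; returns the picture (420x560x3 uint8, red, green, blue); there is no depth.
- arm.camera_model(name): a dict with "K" (3x3 intrinsics, pixels), "k1" (the pictures are not rectified: a ray, as slopes to the right and down, at radius r is drawn at 1 + k1 r^2 times it, then the intrinsics apply), "world_from_camera" (4x4, takes a point from camera to world coordinates). Camera axes: x right, y up, looking along -z (the intrinsics and any distortion apply to the point x, -y, -z); pixel columns grow to the right and rows downward; lengths in m; the calibration is good to about 2 mm. A picture is of the moment at which its call begins: read the wrist's pose just before it. camera_model takes no time and is no camera call; for the wrist camera it gives the pose at the moment of the call.
- arm.job_done(): hands the job in; it is judged then, once.
The state is a dict: "t": time; "joint_pos": joint angles; "dq": joint speeds; "tau": joint torques, N m; "tcp_pos": TCP position; "orientation": TCP orientation; "contact_force": force on the tool from outside, world axes, zero at the start; "ft_torque": the same for the moment, N m; "width": finger opening in m; "gripper_force": force on a finger pad.
Only numpy, scipy, OpenCV 4.12 (cv2) and the standard library are available. Lean on these libraries where they do the work, as an engineer would, in place of code of your own. Each camera call takes 0.05 s, during which the arm holds its last target. There are 200 camera calls.

## Task

Put the spectrometer lamps away: swing the half-open case cover right back, lay every lamp from the ridged tray into a groove of the case, lowered right down and settled in it before you let go (either way round, any groove, one lamp to a groove), then fold the cover fully shut. Finally take both spring clips off their rack and clip them over the two front lips of the case, cover lip and case lip together, one towards each end of the lips, pushed well down so the jaws hold both. Leave the bottle, the beaker and the carton alone.

Things in the scene. Friction and masses are not known exactly. Their poses are not given: they have to be found in the camera images.
- case: white plastic lamp case fixed on the bench, 170 mm (x) by 290 (y). Origin: centre of underside; x from front lip to hinge, z up. Floor top at z 6 mm; back and side walls to z 50. Two black saddle bars across it (at x -40 and +40, 12 wide, tops at z 22 at most) hold four V-grooves along x; between the bars is only floor. The front wall (x -85 to -82) runs on up as the case lip, to z 84
- lips (a point): middle of the top of the two front lips when the cover is shut, at case x -82, y 0, z 84 mm; x, z as the case. The edge runs 145 mm to either side along y. The grey cover lip (3 mm thick) stands right behind the case lip (3 mm): together an upright edge 6 mm thick, 28 mm high above the shut cover's top face (z 56)
- cover (a joint): cover angle in rad: 0 shut (level), 1.57 upright, 1.65 stop (right back). Clear panel, grey frame, 4 mm thick, 290 mm along y, 220 g. Stiff hinge: it stays where left and takes 1 to 4 N at the free edge to move. Starts at 0.7 to 1.0. Closed fingers can push it open at its free edge from the front, and shut from behind the lip, then from above.
- cover_hinge (a point): middle of the hinge line, at case x +85, y 0, z 54 mm; x, z as the case, hinge along y. The panel's mid-plane runs through it
- cover_edge (a point): middle of the cover's free edge (mid-plane of the panel), 167 mm from the hinge line. The cover's 3 mm lip rises 30 mm from here on the outer side (up when shut), square to the panel. A grey grip block stands on the outer face, its middle 37 mm in from the edge: 14 mm thick, 40 mm along y, top 26 mm from the mid-plane
- tray: shallow grey tray fixed to the bench, 185 mm (x) by 320 mm (y), floor 4 mm thick, rims 15 mm high; ridges along x, 24 mm wide and 11 mm high, each with a 3 mm fin on top up to z 15 mm, at y -78, 0 and +78 mm part it into four lanes. Origin: centre of its underside
- rack: aluminium clip rack fixed to the bench: foot 170 x 70 x 8 mm, upright plate along its x, 160 mm long, 6 mm thick, top at z 70 mm. Origin: centre of its underside
- clip_a: steel spring clip, 65 g, astride the rack plate, jaws down, handles up. Origin: middle of the pivot; z up, x along the gripped edge, y across. Jaws 32 mm wide, tips 35 mm below the pivot; parked, 22 mm of plate is inside the jaws (29 at most). Handles: plates 26 mm wide (x), 4 thick, 2 to 44 mm above the pivot, flaring to 36 mm (y) over their outer tops while it grips 6 mm
- clip_b: second clip, same as clip_a. Squeezing the handles along y takes up to 9 N, until they stand upright and parallel, 20 mm over the outer faces (stop): the jaws are then 18 mm apart at the tips and the clip is rigid in the grip. Let go, it springs shut. The frame belongs to the +y lever, so it leans 0.18 rad about x while squeezed
- clip_a_jaw (a joint): opening of clip_a in rad: 0 gripping a 6 mm edge, 0.36 fully open (stop), -0.17 shut on nothing
- clip_b_jaw (a joint): opening of clip_b, as for clip_a
- lamp1: hollow-cathode lamp, a cylinder 36 mm across and 125 mm long along its x, 70 to 120 g; black base at its -x end, paper band, clear glass at +x. It rolls. Origin: on the axis, halfway along. Starts lying along a lane of the tray, axis 22 mm above the bench. May be absent
- lamp2: lamp, the same as lamp1; may be absent. One knocked up onto a ridge against its neighbour can be rolled back with a closed fingertip
- lamp3: lamp, the same as lamp1; may be absent. One knocked up onto a ridge against its neighbour can be rolled back with a closed fingertip
- lamp4: lamp, the same as lamp1; may be absent. One knocked up onto a ridge against its neighbour can be rolled back with a closed fingertip
- groove1 (a point): where the middle of a lamp belongs that is settled in the groove at case y -99 mm: on its axis, at case x 0 (it may lie up to 18 mm either way along the groove, as far as the case walls let it), z 30 mm; x along the groove
- groove2 (a point): where the middle of a lamp belongs that is settled in the groove at case y -33 mm: on its axis, at case x 0 (it may lie up to 18 mm either way along the groove, as far as the case walls let it), z 30 mm; x along the groove
- groove3 (a point): where the middle of a lamp belongs that is settled in the groove at case y 33 mm: on its axis, at case x 0 (it may lie up to 18 mm either way along the groove, as far as the case walls let it), z 30 mm; x along the groove
- groove4 (a point): where the middle of a lamp belongs that is settled in the groove at case y 99 mm: on its axis, at case x 0 (it may lie up to 18 mm either way along the groove, as far as the case walls let it), z 30 mm; x along the groove
- flask: white plastic bottle, 68 mm across, 150 mm tall, a bystander to leave alone. Origin: centre of its underside
- beaker: white open beaker, 70 mm across, 85 mm tall, a bystander to leave alone. Origin: centre of its underside
- carton: cardboard carton 90 x 60 x 50 mm, a bystander to leave alone. Origin: centre of its underside

How it is judged:
By the outcome, as a careful person would: the job done as asked, in the order asked, and still so for the second after the job is handed in, with the robot touching nothing.
Of lamp1, lamp2, lamp3, lamp4 only 2 to 4 are there at a start; the rules pass over those that are not, and their reading is None.
At some moment in a run one of lamp1, lamp2, lamp3, lamp4 may be knocked a few centimetres aside while the robot is not near it.
It also fails if it takes over 210 s, if anything falls off the work surface, if the arm or the gripper's body presses on something with over 40 N, if the wrist force passes 120 N, or if a joint passes its speed limit or range.

## Working session

There is one attempt and no reset: what is moved stays moved. The work goes in short steps, Python scripts to look and compute and a shell command to move; the robot and the scene stay as the last step left them, time stands still between calls to the robot, and variables do not carry over. Pictures are saved under pics/ and viewed, at most 14 in all, crops included, and the job is handed in when it is done.

```bash
mkdir -p pics; ls
cat > h.py <<'E'
import numpy as np, cv2
from plant import arm
def save(n,f):
    im=arm.get_image(n); cv2.imwrite('pics/'+f,im[:,:,::-1]); return im
def ray(n,u,v,M=None):
    c=M or arm.camera_model(n); K=np.array(c['K']);k=c['k1'];T=np.array(c['world_from_camera'])
    d=np.array([(u-K[0,2])/K[0,0],(v-K[1,2])/K[1,1]]);s=d.copy()
    for _ in range(30): s=d/(1+k*(s@s))
    r=T[:3,:3]@np.array([s[0],-s[1],-1]); return T[:3,3],r
def onz(n,u,v,z,M=None):
    o,r=ray(n,u,v,M); return o+r*(z-o[2])/r[2]
def proj(n,p,M=None):
    c=M or arm.camera_model(n); K=np.array(c['K']);k=c['k1'];T=np.array(c['world_from_camera'])
    q=T[:3,:3].T@(np.array(p)-T[:3,3]); s=np.array([q[0],-q[1]])/-q[2]; s=s*(1+k*(s@s))
    return K[0,0]*s[0]+K[0,2],K[1,1]*s[1]+K[1,2]
def tw(a,va,b,vb):
    o1,r1=ray(*a) if 0 else ray(a,*va); o2,r2=ray(b,*vb)
    A=np.stack([r1,-r2],1); t=np.linalg.lstsq(A,o2-o1,rcond=None)[0]
    p,q=o1+t[0]*r1,o2+t[1]*r2; return (p+q)/2,np.linalg.norm(p-q)
E
python3 - <<'E'
from h import *
save('top','top0.png');save('scene','scene0.png')
for n in('top','scene','wrist'):
    c=arm.camera_model(n);print(n,np.round(c['K'],1).tolist(),c['k1'],np.round(c['world_from_camera'],3).tolist())
s=arm.read_state();print(s)
E
```

```text
pics
top [[435.6, 0.0, 280.1], [0.0, 435.6, 212.6], [0.0, 0.0, 1.0]] -0.09757827558763668 [[0.007, 0.997, -0.075, 0.386], [-1.0, 0.007, -0.006, 0.015], [-0.006, 0.075, 0.997, 1.271], [0.0, 0.0, 0.0, 1.0]]
scene [[413.6, 0.0, 273.0], [0.0, 413.6, 203.9], [0.0, 0.0, 1.0]] -0.11243958206451143 [[0.666, -0.429, 0.611, 1.136], [0.746, 0.37, -0.554, -0.573], [0.012, 0.824, 0.566, 0.687], [0.0, 0.0, 0.0, 1.0]]
wrist [[342.0, 0.0, 280.3], [0.0, 342.0, 208.4], [0.0, 0.0, 1.0]] -0.05652826149647767 [[0.226, 0.926, 0.302, 0.219], [-0.974, 0.216, 0.068, -0.59], [-0.002, -0.309, 0.951, 0.373], [0.0, 0.0, 0.0, 1.0]]
{'t': 0.1, 'joint_pos': array([-1.52052596e+00,  5.28376294e-01,  1.43379002e+00,  3.77157380e-05,
        1.18141692e+00, -1.78491542e-01]), 'dq': array([ 8.26458928e-05, -1.42487136e-03, -2.41097393e-03, -1.53860943e-03,
       -5.18192447e-04, -9.13380833e-04]), 'tau': array([-1.33162875e-04, -4.43304884e+01, -1.78587091e+01, -2.81348321e-04,
        3.91051974e-03,  4.70797076e-06]), 'tcp_pos': array([ 0.14174309, -0.608043  ,  0.23042454]), 'orientation': array([[ 9.73951172e-01,  2.26757822e-01, -6.51763381e-05],
       [ 2.26757500e-01, -9.73949217e-01,  1.98981323e-03],
       [ 3.87727270e-04, -1.95276015e-03, -9.99998018e-01]]), 'contact_force': array([ 0.09662243,  0.64127251, -0.82623857]), 'ft_torque': array([ 0.01694488, -0.0065918 ,  0.02041831]), 'gripper_force': 0.0, 'width': 0.08573168904214597}
```

View pics/top0.png

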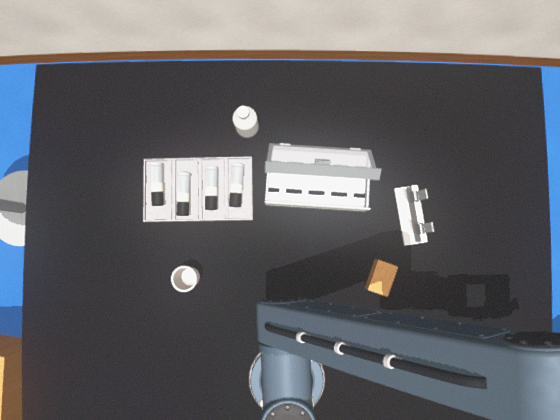

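View pics/scene0.png

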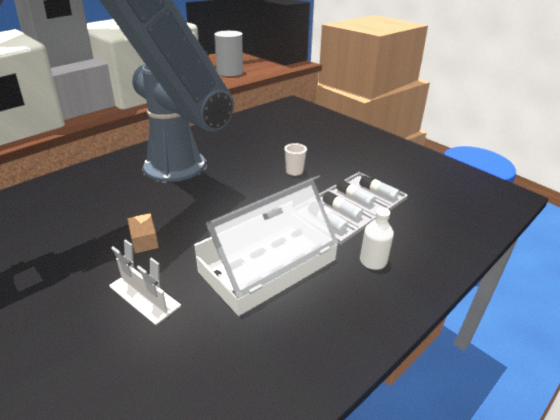

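The top view shows four lamps lying at u 157, 183, 211 and 237 in the tray (143–253, 157–221). The case is at (265–380, 143–209) with its lip towards the robot, and the rack with two clips is at (410, 215). The bottle is at (246,121), the beaker at (185,278) and the carton at (382,278). The scene view shows the cover half open.

Run:
```python
from h import *
im=cv2.imread('pics/top0.png')
c=cv2.resize(im[135:255,135:335],None,fx=4,fy=4,interpolation=cv2.INTER_CUBIC);cv2.imwrite('pics/c1.png',c)
c=cv2.resize(im[130:255,255:445],None,fx=4.2,fy=4.2,interpolation=cv2.INTER_CUBIC);cv2.imwrite('pics/c2.png',c)
```

```text
(no output)
```

View pics/c1.png

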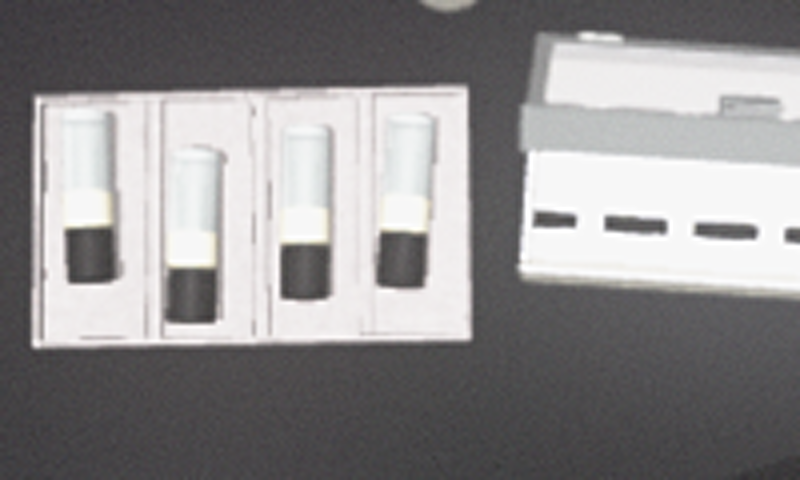

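View pics/c2.png

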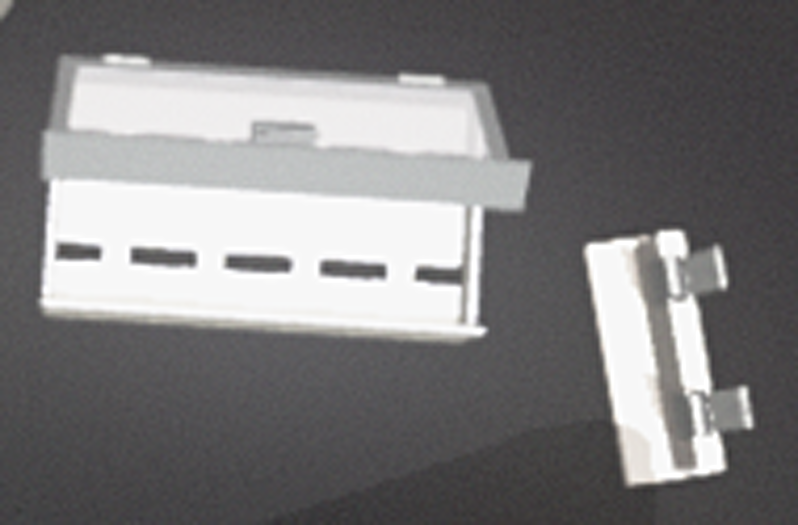

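Run:
```python
from h import *
def a(t,z,x,y,s): 
    p=onz('top',(x+.5)/s-.5+t[0],(y+.5)/s-.5+t[1],z);return np.round(p[:2]*1000)
A=lambda z,x,y:a((135,135),z,x,y,4)
B=lambda z,x,y:a((255,130),z,x,y,4.2)
print('tray',[A(.015,*p) for p in[(34,95),(468,87),(470,340),(32,346)]])
print('lamps ends top/bottom',[A(.022,*p) for p in[(88,108),(92,283),(196,147),(191,323),(307,125),(304,299),(412,115),(401,288)]])
print('lip',[B(.084,*p) for p in[(42,303),(486,330)]],'hinge',[B(.054,*p) for p in[(128,60),(420,78)]])
print('front bar ends',[B(.022,*p) for p in[(57,252),(462,275)]])
print('coverlip rt z.17/.2',[B(z,530,160) for z in(.17,.2)],[B(z,42,130) for z in(.17,.2)])
print('rack foot',[B(.008,*p) for p in[(585,243),(684,231),(725,472),(628,486)]])
print('plate',[B(.070,*p) for p in[(655,236),(685,468)]])
print('clip handle top',[B(.127,*p) for p in[(725,268),(749,408)]],'pivot?',[B(.083,*p) for p in[(685,275),(706,412)]])
print('carton',[a((0,0),.05,*p,1) for p in[(372,260),(398,268),(390,297),(366,290)]])
print('flask,beaker',a((0,0),.15,243,113,1),a((0,0),.085,187,278,1))
```

```text
tray [array([639., 429.]), array([645., 107.]), array([460., 103.]), array([453., 424.])]
lamps ends top/bottom [array([628., 385.]), array([499., 378.]), array([599., 304.]), array([470., 305.]), array([615., 223.]), array([488., 223.]), array([623., 147.]), array([497., 153.])]
lip [array([505.,  64.]), array([ 489., -226.])] hinge [array([674.,   9.]), array([ 663., -189.])]
front bar ends [array([547.,  57.]), array([ 533., -222.])]
coverlip rt z.17/.2 [array([ 586., -236.]), array([ 581., -230.])] [array([603.,  62.]), array([597.,  61.])]
rack foot [array([ 558., -311.]), array([ 567., -382.]), array([ 398., -408.]), array([ 388., -340.])]
plate [array([ 554., -343.]), array([ 400., -361.])]
clip handle top [array([ 526., -371.]), array([ 437., -385.])] pivot? [array([ 527., -359.]), array([ 437., -371.])]
carton [array([ 347., -236.]), array([ 325., -310.]), array([ 244., -287.]), array([ 263., -219.])]
flask,beaker [734. 121.] [295. 274.]
```

```bash
cat > plan.py <<'E'
# usage: plan.py x,y,z,yawdeg ... ('/' starts a new call); mm, deg; prefix c = case coordinates (mm, yaw relative to the case)
import sys; from h import *
from scipy.spatial.transform import Rotation as R
O=np.array([581.5,-85.3]);Y=-.054
s=arm.read_state();P=s['tcp_pos']*1e3;Q=np.array(s['orientation'])
for a in sys.argv[1:]:
    if a=='/': P,Q=p,q; print('--'); continue
    x,y,z,w=map(float,a.strip('c').split(','));w=np.radians(w)
    if a[0]=='c':
        w+=Y;x,y=O+np.array([x*np.cos(Y)-y*np.sin(Y),x*np.sin(Y)+y*np.cos(Y)])
    p=np.array([x,y,z]);c,n=np.cos(w),np.sin(w);q=np.array([[c,n,0],[n,-c,0],[0,0,-1]])
    print(a,np.round(p),np.round(np.r_[R.from_matrix(Q.T@q).as_rotvec(),Q.T@(p-P)/10],3).tolist(),'dist',round(np.linalg.norm(p-P)))
E
python3 - <<'E'
from h import *
for x,y in[(45,181),(525,210)]:
  for th in np.arange(.6,1.15,.1):
    ex=85-167*np.cos(th);z=.054+.167*np.sin(th)
    p=onz('top',x/4.2+255,y/4.2+130,z)*1000; Y=-.054;d=p[:2]-[581.5,-85.3]
    print(round(th,2),'edge x',round(ex),'ray',np.round([d[0]*np.cos(Y)+d[1]*np.sin(Y),-d[0]*np.sin(Y)+d[1]*np.cos(Y)]))
E
python3 plan.py c-90,0,240,0 c-90,0,165,0 / c-40,0,165,0 c0,0,170,0 c40,0,180,0 c82,0,190,0
```

```text
0.6 edge x -53 ray [-16. 144.]
0.7 edge x -43 ray [-18. 144.]
0.8 edge x -31 ray [-20. 143.]
0.9 edge x -19 ray [-22. 142.]
1.0 edge x -5 ray [-23. 142.]
1.1 edge x 9 ray [-25. 142.]
0.6 edge x -53 ray [ -15. -155.]
0.7 edge x -43 ray [ -17. -152.]
0.8 edge x -31 ray [ -19. -149.]
0.9 edge x -19 ray [ -21. -147.]
1.0 edge x -5 ray [ -23. -145.]
1.1 edge x 9 ray [ -24. -143.]
c-90,0,240,0 [492. -80. 240.] [-0.002, -0.0, 0.283, 46.042, -43.454, -0.855] dist 633
c-90,0,165,0 [492. -80. 165.] [-0.002, -0.0, 0.283, 46.039, -43.439, 6.645] dist 636
--
c-40,0,165,0 [542. -83. 165.] [0.0, 0.0, 0.0, 5.0, -0.0, 0.0] dist 50
c0,0,170,0 [582. -85. 170.] [0.0, 0.0, 0.0, 9.0, -0.0, -0.5] dist 90
c40,0,180,0 [621. -87. 180.] [0.0, 0.0, 0.0, 13.0, -0.0, -1.5] dist 131
c82,0,190,0 [663. -90. 190.] [0.0, 0.0, 0.0, 17.2, -0.0, -2.5] dist 174
```

```bash
R='python3 -m creep'; python3 -m creep '[[0,0,0.15,23,-21.7,-0.8,0],[0,0,0.283,46,-43.5,-0.8,0],[0,0,0.283,46,-43.5,-0.8,0],[0,0,0.283,46,-43.5,-0.8,0],[0,0,0.283,46,-43.5,-0.8,0],[0,0,0.283,46,-43.5,-0.8,0],[0,0,0.283,46,-43.5,-0.8,0],[0,0,0.283,46,-43.5,-0.8,0],[0,0,0.283,46,-43.5,-0.8,0],[0,0,0.283,46,-43.5,-0.8,0]]' | tail -12
python3 plan.py c-90,0,165,0 / c-40,0,165,0 c0,0,170,0 c40,0,180,0 c82,0,190,0
```

```text
t: 1.35
tcp_pos: [0.4874, -0.0856, 0.2391]
orientation: [[0.999, -0.054, -0.0], [-0.054, -0.999, -0.0], [-0.0, 0.0, -1.0]]
contact_force: [0.3, -0.2, -0.2]
width: -0.0001
gripper_force: 0.0
c-90,0,165,0 [492. -80. 165.] [0.0, 0.0, -0.0, 0.393, -0.54, 7.413] dist 74
--
c-40,0,165,0 [542. -83. 165.] [0.0, 0.0, 0.0, 5.0, -0.0, 0.0] dist 50
c0,0,170,0 [582. -85. 170.] [0.0, 0.0, 0.0, 9.0, -0.0, -0.5] dist 90
c40,0,180,0 [621. -87. 180.] [0.0, 0.0, 0.0, 13.0, -0.0, -1.5] dist 131
c82,0,190,0 [663. -90. 190.] [0.0, 0.0, 0.0, 17.2, -0.0, -2.5] dist 174
```

```bash
python3 -m creep '[[0,0,0,0.2,-0.3,5,0],[0,0,0,0.4,-0.5,7.4,0],[0,0,0,2.9,-0.5,7.4,0],[0,0,0,5.4,-0.5,7.4,0],[0,0,0,7.4,-0.5,7.2,0],[0,0,0,9.4,-0.5,6.9,0],[0,0,0,11.4,-0.5,6.5,0],[0,0,0,13.4,-0.5,5.9,0]]'
python3 plan.py c82,0,190,0
```

```text
t: 2.35
tcp_pos: [0.6192, -0.0892, 0.1793]
orientation: [[0.999, -0.054, -0.005], [-0.054, -0.999, 0.001], [-0.005, -0.001, -1.0]]
contact_force: [-1.5, -0.3, -2.8]
width: 0.0
gripper_force: 1.2
c82,0,190,0 [663. -90. 190.] [-0.001, 0.005, -0.0, 4.411, -0.192, -1.089] dist 45
```

```bash
python3 -m creep '[[0,0,0,1.2,0,-0.4,0],[0,0,0,2.4,0,-0.8,0],[0,0,0,3.4,0,-1,0],[0,0,0,4,0,-1,0],[0,0,0,4.3,0,-1,0]]'
python3 plan.py c82,0,190,0; python3 -c "
from h import *
save('top','t1.png')"
```

```text
t: 2.98
tcp_pos: [0.6635, -0.092, 0.19]
orientation: [[0.999, -0.054, -0.001], [-0.054, -0.999, 0.0], [-0.001, -0.0, -1.0]]
contact_force: [-2.0, 0.7, -1.2]
width: -0.0003
gripper_force: 1.8
c82,0,190,0 [663. -90. 190.] [-0.0, 0.001, -0.0, -0.027, -0.23, -0.002] dist 2
```

```bash
python3 -m creep '[[0,0,0,0.3,0,0,0],[0,0,0,0.6,0,0,0],[0,0,0,0.6,0,0,0]]'
python3 -m creep '[[0,0,0,0.3,0,0,0],[0,0,0,0.6,0,0,0],[0,0,0,0.6,0,0,0]]'
```

```text
t: 3.4
tcp_pos: [0.6637, -0.092, 0.1899]
orientation: [[0.998, -0.054, -0.014], [-0.054, -0.999, 0.001], [-0.014, -0.0, -1.0]]
contact_force: [-13.8, -0.7, 6.2]
width: -0.0006
gripper_force: 7.1
t: 3.78
tcp_pos: [0.6639, -0.092, 0.19]
orientation: [[0.998, -0.053, -0.028], [-0.053, -0.999, 0.002], [-0.028, -0.001, -1.0]]
contact_force: [-25.7, -0.3, 12.9]
width: 0.0003
gripper_force: 13.3
```

```bash
python3 -m creep '[[0,0,0,-2,0,0,0],[0,0,0,-6,0,-1,0],[0,0,0,-9,0,-5,5],[0,0,0,-11.5,0,-10,5],[0,0,0,-11.5,0,-11,5],[0,0,0,-11.5,0,-11,5],[0,0,0,-11.5,0,-11,5]]'
python3 - <<'E'
from h import *
import pickle
M=arm.camera_model('wrist');pickle.dump(M,open('M1.pkl','wb'))
save('wrist','w1.png');save('top','t1.png')
E
python3 plan.py c0,0,260,0
```

```text
t: 4.65
tcp_pos: [0.5609, -0.0864, 0.2988]
orientation: [[0.999, -0.054, -0.001], [-0.054, -0.999, 0.001], [-0.001, -0.001, -1.0]]
contact_force: [0.2, 0.5, 0.5]
width: 0.0498
gripper_force: 0.0
c0,0,260,0 [582. -85. 260.] [-0.001, 0.003, -0.0, 2.088, -0.213, 3.838] dist 44
```

View pics/w1.png

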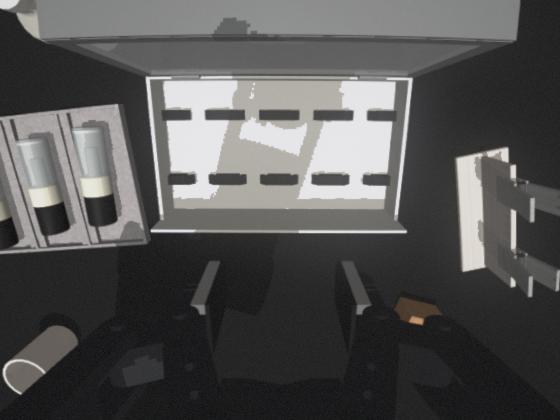

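The picture shows the cover standing right back and the empty case with groove gaps near u 198–360 on the rear bar (v 115) and the front bar (v 180). The lip edge is at v ≈ 231.

Run:
```python
from h import *
import pickle
M=pickle.load(open('M1.pkl','rb'))
W=lambda u,v,z:onz('wrist',u,v,z,M)[:2]*1000
b=np.array([W(u,115,.022) for u in(198,252.5,306,359.5)]);f=np.array([W(u,v,.022) for u,v in((202,179),(254,179.5),(305,180),(356.5,180))])
print(np.round(b),np.round(f))
m=(b+f)/2;d=(b-f).mean(0);print('grooves',np.round(m),'org',m.mean(0),'yaw',np.arctan2(d[1],d[0]),d, 'ygaps',np.diff(m,axis=0))
e=m[0]-m[3];print('yaw y',np.arctan2(-e[0],e[1]))
print('lip',W(151,230,.084),W(406,233,.084),'back wall',W(150,77,.05),W(411,78,.05))
# lamps / rack
print('lampbase c,d mids',[W(*p,.022) for p in((42,187),(94,177))])
print('rack plate ends z.07',[W(*p,.07) for p in((484,152),(513,282))],'clip',[W(*p,.083) for p in((512,182),(511,248))])
```

```text
[[ 626.    8.]
 [ 622.  -56.]
 [ 619. -120.]
 [ 615. -184.]] [[ 548.   13.]
 [ 544.  -52.]
 [ 540. -116.]
 [ 536. -181.]]
grooves [[ 587.   11.]
 [ 583.  -54.]
 [ 579. -118.]
 [ 576. -182.]] org [581.18580633 -85.96681234] yaw -0.049701591075926504 [78.76518376 -3.91798161] ygaps [[ -4.10621487 -65.13386762]
 [ -3.81924493 -63.67946994]
 [ -3.3282228  -64.25373997]]
yaw y -0.058223097733440164
lip [506.31270818  63.24106774] [ 486.90336931 -224.89074453] back wall [670.41051927  49.36316509] [ 653.83561838 -233.4318956 ]
lampbase c,d mids [array([549.94626753, 224.88501195]), array([558.74051148, 151.57559024])]
rack plate ends z.07 [array([ 572.63250809, -312.52830227]), array([ 405.1902961 , -373.35395709])] clip [array([ 540.28737277, -341.1780423 ]), array([ 459.7886043, -352.9237743])]
```

```bash
sed -i 's/O=np.array.*/O=np.array([581.3,-85.7]);Y=-.055/' plan.py; python3 plan.py 560,150,120,-2 560,150,40,-2 560,150,12,-2
```

```text
560,150,120,-2 [560. 150. 120.] [-0.001, 0.003, -0.019, -1.293, -23.58, 17.868] dist 296
560,150,40,-2 [560. 150.  40.] [-0.001, 0.003, -0.019, -1.272, -23.573, 25.868] dist 350
560,150,12,-2 [560. 150.  12.] [-0.001, 0.003, -0.019, -1.264, -23.57, 28.668] dist 371
```

```bash
python3 -m creep '[[0,0,-0.02,-1.3,-23.6,10,5],[0,0,-0.02,-1.3,-23.6,10,5],[0,0,-0.02,-1.3,-23.6,10,5],[0,0,-0.02,-1.3,-23.6,17.9,5],[0,0,-0.02,-1.3,-23.6,17.9,5],[0,0,-0.02,-1.3,-23.6,22,5],[0,0,-0.02,-1.3,-23.6,26,5],[0,0,-0.02,-1.3,-23.6,27.5,5],[0,0,-0.02,-1.3,-23.6,28.3,5],[0,0,-0.02,-1.3,-23.6,28.6,5]]'
python3 -m creep '[[0,0,0,0,0,0,5],[0,0,0,0,0,0,0],[0,0,0,0,0,0,0],[0,0,0,0,0,0,0],[0,0,0,0,0,0,0]]'
```

```text
t: 6.0
tcp_pos: [0.5614, 0.1498, 0.0146]
orientation: [[0.999, -0.034, 0.001], [-0.034, -0.999, 0.0], [0.001, -0.0, -1.0]]
contact_force: [0.4, -0.6, 0.2]
width: 0.05
gripper_force: 0.0
t: 6.62
tcp_pos: [0.5615, 0.1499, 0.0158]
orientation: [[0.999, -0.034, 0.003], [-0.034, -0.999, 0.0], [0.003, -0.0, -1.0]]
contact_force: [-0.9, -1.0, 6.4]
width: 0.0338
gripper_force: 59.7
```

```bash
python3 -m creep '[[0,0,0,0,0,0,5],[0,0,0,0,0,0,5],[0,0,0,0,0,0.3,5],[0,0,0,0,0,0.3,5]]'
python3 -m creep '[[0,0,0,0,0,0.3,4.6],[0,0,0,0,0,0.3,4.6]]'
python3 -m creep '[[0,0,0,0,0,0.2,4.6],[0,0,0,0,0,0.2,4.6]]'
```

```text
t: 7.12
tcp_pos: [0.5602, 0.1498, 0.0107]
orientation: [[0.999, -0.034, -0.001], [-0.034, -0.999, -0.0], [-0.001, 0.0, -1.0]]
contact_force: [-0.1, -0.1, -0.8]
width: 0.0502
gripper_force: 0.0
t: 7.38
tcp_pos: [0.5607, 0.1499, 0.0087]
orientation: [[0.999, -0.034, 0.0], [-0.034, -0.999, 0.0], [0.0, -0.0, -1.0]]
contact_force: [-0.6, 0.2, 4.3]
width: 0.0459
gripper_force: 2.3
t: 7.62
tcp_pos: [0.5608, 0.1499, 0.0085]
orientation: [[0.999, -0.034, 0.001], [-0.034, -0.999, 0.0], [0.001, -0.0, -1.0]]
contact_force: [-4.7, -1.0, 16.8]
width: 0.0463
gripper_force: 8.3
```

```bash
python3 -m creep '[[0,0,0,0,0,-0.6,4.6],[0,0,0,0,0,-0.6,4.6]]'
python3 -m creep '[[0,0,0,0,0,0,0],[0,0,0,0,0,0,0],[0,0,0,0,0,0,0],[0,0,0,0,0,0,0]]'
python3 -m creep '[[0,0,0,0,0,-0.3,0],[0,0,0,0,0,-1,0],[0,0,0,0,0,-3,0],[0,0,0,0,0,-3,0]]'
```

```text
t: 7.88
tcp_pos: [0.5609, 0.1499, 0.0125]
orientation: [[0.999, -0.034, 0.001], [-0.034, -0.999, 0.0], [0.001, -0.0, -1.0]]
contact_force: [0.1, -0.1, -0.2]
width: 0.046
gripper_force: 0.0
t: 8.38
tcp_pos: [0.5606, 0.1499, 0.0123]
orientation: [[0.999, -0.034, -0.0], [-0.034, -0.999, 0.0], [-0.0, -0.0, -1.0]]
contact_force: [-1.9, 0.2, 5.5]
width: 0.0342
gripper_force: 59.3
t: 8.88
tcp_pos: [0.5617, 0.1499, 0.0434]
orientation: [[0.999, -0.034, 0.003], [-0.034, -0.999, 0.0], [0.003, -0.0, -1.0]]
contact_force: [-0.5, -0.5, -2.0]
width: 0.0336
gripper_force: 59.8
```

```bash
python3 plan.py 561,150,140,-2 c0,99,140,0 c0,99,60,0 c0,99,30,0 c0,99,20,0
```

```text
561,150,140,-2 [561. 150. 140.] [-0.0, -0.003, 0.001, -0.042, -0.006, -9.663] dist 97
c0,99,140,0 [587.  13. 140.] [-0.0, -0.003, 0.021, 2.998, 13.583, -9.658] dist 169
c0,99,60,0 [587.  13.  60.] [-0.0, -0.003, 0.021, 2.974, 13.586, -1.658] dist 140
c0,99,30,0 [587.  13.  30.] [-0.0, -0.003, 0.021, 2.965, 13.587, 1.342] dist 140
c0,99,20,0 [587.  13.  20.] [-0.0, -0.003, 0.021, 2.962, 13.587, 2.342] dist 141
```

```bash
python3 -m creep '[[0,0,-0.1,0,0,-5,0],[0,0,-0.2,0,0,-10,0],[0,0,-3.12,3,13.6,-9.7,0],[0,0,-3.12,3,13.6,-9.7,0],[0,0,-3.12,3,13.6,-9.7,0],[0,0,-3.12,3,13.6,-9.7,0],[0,0,-3.12,3,13.6,-9.7,0],[0,0,-3.12,3,13.6,-9.7,0],[0,0,-3.12,3,13.6,-9.7,0],[0,0,-3.12,3,13.6,-9.7,0]]'; python3 plan.py c0,99,60,180
```

```text
t: 10.12
tcp_pos: [0.5853, 0.013, 0.1383]
orientation: [[-0.076, 0.997, -0.002], [0.997, 0.076, 0.0], [0.0, -0.002, -1.0]]
contact_force: [0.4, 0.6, -1.3]
width: 0.034
gripper_force: 60.3
c0,99,60,180 [587.  13.  60.] [-0.001, -0.001, -1.44, 0.006, 0.153, 7.832] dist 78
```

```bash
python3 -m creep '[[0,0,-1.44,0,0.1,0,0],[0,0,-1.44,0,0.1,0,0],[0,0,-1.44,0,0.1,0,0],[0,0,-1.44,0,0.1,0,0],[0,0,-1.44,0,0.1,0,0],[0,0,-1.44,0,0.1,0,0],[0,0,-1.44,0,0.1,0,0],[0,0,-1.44,0,0.1,0,0],[0,0,-1.44,0,0.1,0,0]]'; python3 plan.py c0,99,60,180 c0,99,20,180
python3 - <<'E'
from h import *
import pickle
M=arm.camera_model('wrist');pickle.dump(M,open('M2.pkl','wb'));save('wrist','w2.png')
E
```

```text
t: 11.25
tcp_pos: [0.5864, 0.013, 0.1385]
orientation: [[-0.998, 0.062, -0.001], [0.062, 0.998, 0.0], [0.001, 0.0, -1.0]]
contact_force: [-1.2, 0.5, -1.4]
width: 0.0342
gripper_force: 60.2
c0,99,60,180 [587.  13.  60.] [0.0, -0.001, -0.007, -0.039, 0.014, 7.849] dist 78
c0,99,20,180 [587.  13.  20.] [0.0, -0.001, -0.007, -0.045, 0.013, 11.849] dist 118
```

View pics/w2.png

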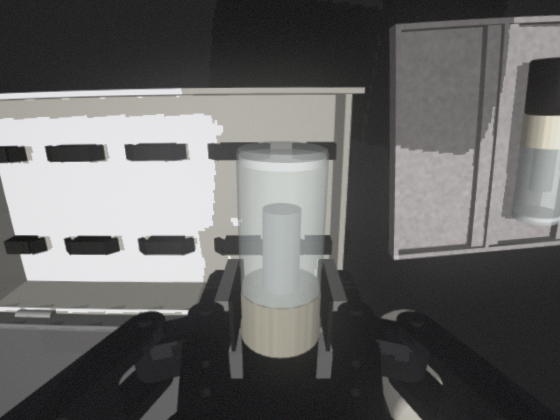

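The lamp is held level at its band, glass end at (282,155), over the groove. I'm lowering it now.

```bash
python3 -m creep '[[0,0,0,0,0,4,0],[0,0,0,0,0,7.8,0],[0,0,0,0,0,9.8,0],[0,0,0,0,0,10.8,0],[0,0,0,0,0,11.2,0],[0,0,0,0,0,11.2,0]]'
python3 -m creep '[[0,0,0,0,0,0.3,0],[0,0,0,0,0,0.3,0]]'
python3 -m creep '[[0,0,0,0,0,0.3,0],[0,0,0,0,0,0.3,0]]'
```

```text
t: 12.05
tcp_pos: [0.5874, 0.0129, 0.0277]
orientation: [[-0.998, 0.061, 0.001], [0.061, 0.998, -0.0], [-0.001, -0.0, -1.0]]
contact_force: [0.2, -0.0, -1.4]
width: 0.0341
gripper_force: 60.2
t: 12.3
tcp_pos: [0.5872, 0.0129, 0.0247]
orientation: [[-0.998, 0.061, 0.001], [0.061, 0.998, -0.0], [-0.001, -0.0, -1.0]]
contact_force: [1.1, 0.3, 0.0]
width: 0.0341
gripper_force: 60.2
t: 12.55
tcp_pos: [0.5872, 0.013, 0.0213]
orientation: [[-0.998, 0.061, 0.001], [0.061, 0.998, -0.0], [-0.001, 0.0, -1.0]]
contact_force: [-0.1, 0.3, 0.5]
width: 0.0345
gripper_force: 60.2
```

```bash
python3 -m creep '[[0,0,0,0,0,0.2,0],[0,0,0,0,0,0.2,0]]'
python3 -m creep '[[0,0,0,0,0,0.2,0],[0,0,0,0,0,0.2,0]]'
```

```text
t: 12.8
tcp_pos: [0.5873, 0.0131, 0.0207]
orientation: [[-0.998, 0.06, 0.001], [0.06, 0.998, -0.0], [-0.001, -0.0, -1.0]]
contact_force: [-1.3, 0.7, 9.1]
width: 0.034
gripper_force: 61.2
t: 13.05
tcp_pos: [0.5873, 0.0131, 0.0205]
orientation: [[-0.998, 0.059, 0.002], [0.059, 0.998, -0.001], [-0.002, -0.0, -1.0]]
contact_force: [-4.9, 2.0, 20.4]
width: 0.0344
gripper_force: 62.4
```

```bash
python3 -m creep '[[0,0,0,0,0,-0.4,0],[0,0,0,0,0,-0.4,3.8],[0,0,0,0,0,-0.4,4.8],[0,0,0,0,0,-0.4,4.8],[0,0,0,0,0,-1.5,4.8],[0,0,0,0,0,-4,4.8],[0,0,0,0,0,-9,4.8],[0,0,0,0,0,-14,4.8]]'
cat > lamps.py <<'E'
from h import *
import sys
im=arm.get_image('top').copy()
if len(sys.argv)>1: cv2.imwrite('pics/'+sys.argv[1],im[:,:,::-1])
g=cv2.cvtColor(im,cv2.COLOR_RGB2GRAY)
poly=np.array([proj('top',np.array(p)/1000) for p in((635,424,15),(640,111,15),(463,107,15),(458,419,15))])
m=np.zeros(g.shape,np.uint8);cv2.fillPoly(m,[poly.astype(np.int32)],255)
d=((g<95)&(m>0)).astype(np.uint8);n,l,st,c=cv2.connectedComponentsWithStats(d)
for i in range(1,n):
    if st[i,4]>60:
        r=cv2.minAreaRect(np.argwhere(l==i)[:,::-1].astype(np.float32))
        print('base px',np.round(c[i]),st[i,4],'base world',np.round(onz('top',*c[i],.03)*1000),np.round(r[1],1),round(r[2],1))
E
python3 lamps.py t2.png
```

```text
t: 14.05
tcp_pos: [0.5867, 0.013, 0.1588]
orientation: [[-0.998, 0.061, -0.001], [0.061, 0.998, 0.0], [0.001, 0.0, -1.0]]
contact_force: [1.1, -0.2, 0.3]
width: 0.0481
gripper_force: 0.0
base px [158. 198.] 92 base world [518. 377.  30.] [12. 10.] 90.0
```

```bash
python3 plan.py 551,223,150,178.5
```

```text
551,223,150,178.5 [551. 223. 150.] [-0.002, 0.012, -0.034, 5.276, 20.771, 1.496] dist 215
```

```bash
python3 -m creep '[[0,0,-0.03,4.7,20.8,1.4,4.8],[0,0,-0.03,4.7,20.8,1.4,4.8],[0,0,-0.03,4.7,20.8,1.4,4.8],[0,0,-0.03,4.7,20.8,1.4,4.8],[0,0,-0.03,4.7,20.8,1.4,4.8]]'
python3 - <<'E'
from h import *
import pickle
M=arm.camera_model('wrist');pickle.dump(M,open('M3.pkl','wb'));save('wrist','w3.png')
for p in [(560,150),(551,223),(534,304)]: print([np.round(proj('wrist',(x/1000,p[1]/1000,.022),M)) for x in (p[0]-62,p[0]+62)])
E
```

```text
t: 14.72
tcp_pos: [0.5519, 0.2255, 0.1434]
orientation: [[-1.0, 0.027, 0.0], [0.027, 1.0, 0.0], [-0.0, 0.0, -1.0]]
contact_force: [-0.1, -0.7, 0.1]
width: 0.048
gripper_force: 0.0
[array([180., 136.]), array([196., 280.])]
[array([275., 121.]), array([279., 269.])]
[array([384.,  95.]), array([374., 248.])]
```

View pics/w3.png

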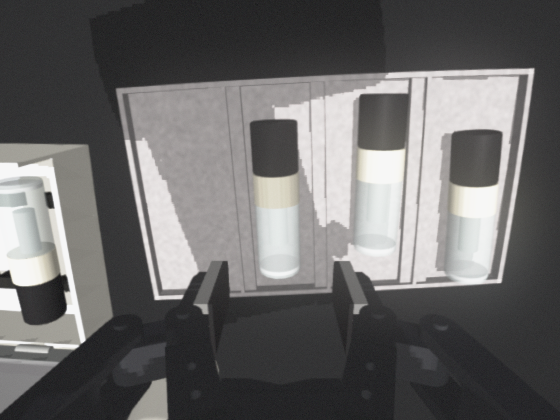

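Lamps are in place: lamp c spans (275,121)–(279,272), as predicted, and the first lamp sits in its groove.

```bash
python3 -m creep '[[0,0,0,0,-0.2,5,4.8],[0,0,0,0,-0.2,9,4.8],[0,0,0,0,-0.2,11.5,4.8],[0,0,0,0,-0.2,12.7,4.7],[0,0,0,0,-0.2,13.1,4.7],[0,0,0,0,-0.2,13.1,4.7]]'
python3 -m creep '[[0,0,0,0,0,0,0],[0,0,0,0,0,0,0],[0,0,0,0,0,0,0],[0,0,0,0,0,0,0]]'
python3 plan.py 551,223,150,178.5 c0,33,150,180 c0,33,28,180
```

```text
t: 15.52
tcp_pos: [0.5534, 0.2211, 0.0129]
orientation: [[-1.0, 0.031, 0.001], [0.031, 1.0, 0.0], [-0.001, 0.0, -1.0]]
contact_force: [0.2, -0.3, 0.1]
width: 0.047
gripper_force: 0.0
t: 16.02
tcp_pos: [0.5536, 0.2216, 0.0137]
orientation: [[-1.0, 0.03, 0.003], [0.03, 1.0, 0.0], [-0.003, 0.0, -1.0]]
contact_force: [-0.6, -0.5, 7.0]
width: 0.0341
gripper_force: 59.6
551,223,150,178.5 [551. 223. 150.] [0.0, 0.003, -0.004, 0.231, 0.136, -13.634] dist 136
c0,33,150,180 [583. -53. 150.] [0.0, 0.003, 0.025, -3.817, -27.329, -13.633] dist 308
c0,33,28,180 [583. -53.  28.] [0.0, 0.003, 0.025, -3.784, -27.333, -1.433] dist 276
```

```bash
python3 -m creep '[[0,0,0,0,0,-6,0],[0,0,0,0,0,-12,0],[0,0,0.02,-3.6,-27.3,-13.4,0],[0,0,0.02,-3.6,-27.3,-13.4,0],[0,0,0.02,-3.6,-27.3,-13.4,0],[0,0,0.02,-3.6,-27.3,-13.4,0],[0,0,0.02,-3.6,-27.3,-13.4,0],[0,0,0.02,-3.6,-27.3,-13.4,0]]'
python3 plan.py c0,33,28,180 c0,33,22,180
```

```text
t: 17.02
tcp_pos: [0.5805, -0.0547, 0.1464]
orientation: [[-0.999, 0.055, 0.001], [0.055, 0.999, -0.0], [-0.001, -0.0, -1.0]]
contact_force: [0.2, 0.8, -0.8]
width: 0.0344
gripper_force: 59.7
c0,33,28,180 [583. -53.  28.] [-0.0, 0.001, 0.0, -0.244, 0.214, 11.842] dist 118
c0,33,22,180 [583. -53.  22.] [-0.0, 0.001, 0.0, -0.243, 0.214, 12.442] dist 124
```

```bash
python3 -m creep '[[0,0,0,-0.2,0.1,5,0],[0,0,0,-0.2,0.1,9,0],[0,0,0,-0.2,0.1,11,0],[0,0,0,-0.2,0.1,11.8,0],[0,0,0,-0.2,0.1,11.8,0]]'
python3 -m creep '[[0,0,0,0,0,0.3,0],[0,0,0,0,0,0.5,0],[0,0,0,0,0,0.5,0]]'
python3 -m creep '[[0,0,0,0,0,0.2,0],[0,0,0,0,0,0.3,0],[0,0,0,0,0,0.3,0]]'
```

```text
t: 17.65
tcp_pos: [0.582, -0.0507, 0.0281]
orientation: [[-0.999, 0.05, -0.001], [0.05, 0.999, 0.0], [0.001, 0.0, -1.0]]
contact_force: [-0.0, 0.1, -0.3]
width: 0.0341
gripper_force: 59.7
t: 18.02
tcp_pos: [0.5827, -0.0518, 0.0238]
orientation: [[-0.999, 0.051, 0.001], [0.051, 0.999, -0.0], [-0.001, -0.0, -1.0]]
contact_force: [0.4, 0.3, -0.1]
width: 0.034
gripper_force: 59.7
t: 18.4
tcp_pos: [0.5829, -0.0521, 0.0228]
orientation: [[-0.999, 0.052, 0.002], [0.052, 0.999, -0.001], [-0.002, -0.001, -1.0]]
contact_force: [-3.3, -0.9, 14.7]
width: 0.0341
gripper_force: 61.1
```

```bash
python3 -m creep '[[0,0,0,0,0,0.15,0],[0,0,0,0,0,0.15,0]]'
python3 -m creep '[[0,0,0,0,0,-0.5,0],[0,0,0,0,0,-0.5,3.8],[0,0,0,0,0,-0.5,4.8],[0,0,0,0,0,-0.5,4.8],[0,0,0,0,0,-1.5,4.8],[0,0,0,0,0,-4,4.8],[0,0,0,0,0,-9,4.8],[0,0,0,0,0,-14,4.8],[0,0,0,0,0,-14,4.8]]'
python3 lamps.py t3.png;python3 plan.py 534,304,150,178.5
```

```text
t: 18.65
tcp_pos: [0.5829, -0.0522, 0.0227]
orientation: [[-0.999, 0.052, 0.002], [0.052, 0.999, -0.001], [-0.002, -0.001, -1.0]]
contact_force: [-5.6, -0.8, 23.2]
width: 0.034
gripper_force: 61.9
t: 19.77
tcp_pos: [0.5854, -0.0524, 0.1637]
orientation: [[-0.999, 0.051, 0.01], [0.051, 0.999, -0.003], [-0.01, -0.002, -1.0]]
contact_force: [-0.0, -0.1, -0.8]
width: 0.0479
gripper_force: 0.0
base px [158. 199.] 81 base world [518. 377.  30.] [11. 10.] 90.0
534,304,150,178.5 [534. 304. 150.] [-0.001, 0.005, -0.024, 6.75, 35.296, 1.048] dist 360
```

```bash
cat > band.py <<'E'
from h import *
import pickle,sys
def bands(im,M):
    a=im.astype(int);m=((a[:,:,0]-a[:,:,2]>12)&(a[:,:,0]>90)).astype(np.uint8)
    m=cv2.morphologyEx(m,cv2.MORPH_OPEN,np.ones((5,5),np.uint8))
    n,l,st,c=cv2.connectedComponentsWithStats(m)
    for i in range(1,n):
        if st[i,4]>250:
            x,y,w,h,_=st[i]; p=[onz('wrist',u,y+h/2,.030,M)[:2]*1000 for u in(x,x+w/2,x+w)]
            print(st[i].tolist(),'band world',np.round(p[1]),'width',round(np.linalg.norm(p[0]-p[2])))
if __name__=='__main__':
    if len(sys.argv)>2: im=cv2.imread(sys.argv[1])[:,:,::-1];M=pickle.load(open(sys.argv[2],'rb'))
    else: M=arm.camera_model('wrist');im=save('wrist',sys.argv[1])
    bands(im,M)
E
python3 band.py pics/w3.png M3.pkl
python3 -m creep '[[0,0,-0.02,5.5,35.3,0.9,4.8],[0,0,-0.02,5.5,35.3,0.9,4.8],[0,0,-0.02,5.5,35.3,0.9,4.8],[0,0,-0.02,5.5,35.3,0.9,4.8],[0,0,-0.02,5.5,35.3,0.9,4.8],[0,0,-0.02,5.5,35.3,0.9,4.8],[0,0,-0.02,5.5,35.3,0.9,4.8],[0,0,-0.02,5.5,35.3,0.9,4.8]]'
python3 band.py w4.png; python3 plan.py 534,304,150,178.5
```

```text
[356, 149, 10, 32, 278] band world [523. 287.] width 8
[253, 175, 46, 33, 1380] band world [542. 222.] width 36
[449, 184, 15, 31, 397] band world [552. 365.] width 12
[38, 253, 18, 29, 403] band world [604.  23.] width 16
t: 20.82
tcp_pos: [0.5442, 0.303, 0.1483]
orientation: [[-1.0, 0.03, -0.003], [0.03, 1.0, -0.002], [0.003, -0.002, -1.0]]
contact_force: [-0.2, -0.1, 0.4]
width: 0.0479
gripper_force: 0.0
[259, 162, 41, 32, 1100] band world [524. 303.] width 32
534,304,150,178.5 [534. 304. 150.] [-0.001, -0.002, -0.005, 1.071, 0.115, -0.129] dist 11
```

```bash
python3 -m creep '[[0,0,0,1,0.1,5,4.8],[0,0,0,1,0.1,9,4.8],[0,0,0,1,0.1,11.5,4.8],[0,0,0,1,0.1,13.1,4.7],[0,0,0,1,0.1,13.6,4.7],[0,0,0,1,0.1,13.6,4.7]]'
python3 -m creep '[[0,0,0,0,0,0,0],[0,0,0,0,0,0,0],[0,0,0,0,0,0,0],[0,0,0,0,0,0,0]]'
python3 plan.py 533,304,150,178.5 c0,-33,150,180
```

```text
t: 21.62
tcp_pos: [0.5358, 0.3047, 0.0141]
orientation: [[-1.0, 0.032, 0.001], [0.032, 1.0, 0.0], [-0.001, 0.0, -1.0]]
contact_force: [0.0, 0.3, 0.7]
width: 0.0472
gripper_force: 0.0
t: 22.12
tcp_pos: [0.5362, 0.3053, 0.0151]
orientation: [[-1.0, 0.031, 0.002], [0.031, 1.0, 0.001], [-0.002, 0.001, -1.0]]
contact_force: [-0.0, -1.1, 6.9]
width: 0.0339
gripper_force: 60.0
533,304,150,178.5 [533. 304. 150.] [0.001, 0.002, -0.004, 0.283, -0.13, -13.49] dist 135
c0,-33,150,180 [ 579. -119.  150.] [0.001, 0.002, 0.024, -5.653, -42.234, -13.506] dist 447
```

```bash
python3 -m creep '[[0,0,0,0,0,-6,0],[0,0,0,0,0,-12,0],[0,0,0.02,-5.3,-42.2,-13.3,0],[0,0,0.02,-5.3,-42.2,-13.3,0],[0,0,0.02,-5.3,-42.2,-13.3,0],[0,0,0.02,-5.3,-42.2,-13.3,0],[0,0,0.02,-5.3,-42.2,-13.3,0],[0,0,0.02,-5.3,-42.2,-13.3,0],[0,0,0.02,-5.3,-42.2,-13.3,0],[0,0,0.02,-5.3,-42.2,-13.3,0]]'
python3 -m creep '[[0,0,0,0,0,0,0],[0,0,0,0,0,0,0],[0,0,0,0,0,0,0]]'
python3 plan.py c0,-33,28,180
```

```text
t: 23.38
tcp_pos: [0.5761, -0.1226, 0.147]
orientation: [[-0.998, 0.056, 0.002], [0.056, 0.998, -0.001], [-0.002, -0.001, -1.0]]
contact_force: [0.5, 0.4, -1.6]
width: 0.0341
gripper_force: 59.9
t: 23.75
tcp_pos: [0.575, -0.1169, 0.1467]
orientation: [[-0.999, 0.049, -0.001], [0.049, 0.999, 0.0], [0.001, 0.0, -1.0]]
contact_force: [0.7, -0.3, -0.9]
width: 0.0339
gripper_force: 59.9
c0,-33,28,180 [ 579. -119.   28.] [0.0, -0.001, 0.006, -0.461, -0.159, 11.866] dist 119
```

```bash
python3 -m creep '[[0,0,0,-0.4,-0.16,5,0],[0,0,0,-0.4,-0.16,9,0],[0,0,0,-0.4,-0.16,11,0],[0,0,0,-0.4,-0.16,11.7,0],[0,0,0,-0.4,-0.16,11.9,0],[0,0,0,-0.4,-0.16,12.2,0],[0,0,0,-0.4,-0.16,12.2,0]]'
python3 -m creep '[[0,0,0,0,0,0.2,0],[0,0,0,0,0,0.3,0],[0,0,0,0,0,0.3,0]]'
```

```text
t: 24.62
tcp_pos: [0.5801, -0.1203, 0.0258]
orientation: [[-0.999, 0.051, 0.002], [0.051, 0.999, -0.0], [-0.002, -0.0, -1.0]]
contact_force: [0.3, 0.5, 1.1]
width: 0.0338
gripper_force: 60.0
t: 25.0
tcp_pos: [0.5804, -0.1201, 0.0246]
orientation: [[-0.999, 0.051, 0.003], [0.051, 0.999, -0.001], [-0.003, -0.0, -1.0]]
contact_force: [-0.4, 3.4, 14.8]
width: 0.0339
gripper_force: 61.7
```

```bash
python3 -m creep '[[0,0,0,0,0.1,0,0],[0,0,0,0,0.2,0,0],[0,0,0,0,0.2,0,0]]'
python3 -m creep '[[0,0,0,0,0,0.1,0],[0,0,0,0,0,0.1,0]]'
```

```text
t: 25.38
tcp_pos: [0.5804, -0.1193, 0.0239]
orientation: [[-0.999, 0.051, 0.003], [0.051, 0.999, -0.002], [-0.003, -0.002, -1.0]]
contact_force: [-1.6, -0.5, 9.4]
width: 0.0341
gripper_force: 60.8
t: 25.62
tcp_pos: [0.5804, -0.1193, 0.0239]
orientation: [[-0.999, 0.051, 0.003], [0.051, 0.999, -0.002], [-0.003, -0.002, -1.0]]
contact_force: [-2.2, 0.1, 16.0]
width: 0.034
gripper_force: 61.5
```

Settled. I'll release it and go for the last lamp.

```bash
python3 -m creep '[[0,0,0,0,0,-0.3,0],[0,0,0,0,0,-0.3,3.8],[0,0,0,0,0,-0.3,4.8],[0,0,0,0,0,-0.3,4.8],[0,0,0,0,0,-1.5,4.8],[0,0,0,0,0,-4,4.8],[0,0,0,0,0,-9,4.8],[0,0,0,0,0,-14,4.8],[0,0,0,0,0,-14,4.8]]'
python3 lamps.py t4.png;python3 plan.py 563,382,150,182
```

```text
t: 26.75
tcp_pos: [0.5823, -0.1193, 0.1659]
orientation: [[-0.999, 0.051, 0.01], [0.051, 0.999, -0.004], [-0.01, -0.004, -1.0]]
contact_force: [0.8, 0.6, -0.7]
width: 0.0484
gripper_force: 0.0
base px [158. 198.] 89 base world [519. 377.  30.] [12. 10.] 90.0
563,382,150,182 [563. 382. 150.] [-0.002, 0.005, -0.086, 4.291, 49.916, 1.233] dist 501
```

```bash
python3 -m creep '[[0,0,-0.085,4,49.9,1.2,4.8],[0,0,-0.085,4,49.9,1.2,4.8],[0,0,-0.085,4,49.9,1.2,4.8],[0,0,-0.085,4,49.9,1.2,4.8],[0,0,-0.085,4,49.9,1.2,4.8],[0,0,-0.085,4,49.9,1.2,4.8],[0,0,-0.085,4,49.9,1.2,4.8],[0,0,-0.085,4,49.9,1.2,4.8],[0,0,-0.085,4,49.9,1.2,4.8],[0,0,-0.085,4,49.9,1.2,4.8]]'
python3 -m creep '[[0,0,0,0,0,0,4.8],[0,0,0,0,0,0,4.8]]'
python3 band.py w5.png; python3 plan.py 563,382,150,182
```

```text
t: 28.05
tcp_pos: [0.5633, 0.3816, 0.147]
orientation: [[-0.999, -0.035, -0.003], [-0.035, 0.999, -0.002], [0.003, -0.002, -1.0]]
contact_force: [-0.3, -0.4, -1.0]
width: 0.048
gripper_force: 0.0
t: 28.3
tcp_pos: [0.565, 0.3805, 0.1486]
orientation: [[-0.999, -0.032, -0.001], [-0.032, 0.999, -0.0], [0.001, -0.0, -1.0]]
contact_force: [0.4, -0.1, -0.3]
width: 0.0486
gripper_force: 0.0
[261, 172, 35, 32, 883] band world [554. 379.] width 28
563,382,150,182 [563. 382. 150.] [-0.0, -0.0, -0.003, 0.205, 0.131, -0.121] dist 3
```

```bash
python3 -m creep '[[0,0,0,0.2,0,5,4.8],[0,0,0,0.2,0,9,4.8],[0,0,0,0.2,0,11.5,4.8],[0,0,0,0.2,0,13.1,4.7],[0,0,0,0.2,0,13.6,4.7],[0,0,0,0.2,0,13.6,4.7]]'
python3 -m creep '[[0,0,0,0,0,0,0],[0,0,0,0,0,0,0],[0,0,0,0,0,0,0],[0,0,0,0,0,0,0]]'
python3 plan.py 563,382,150,182 c0,-99,150,180
```

```text
t: 29.1
tcp_pos: [0.5632, 0.3821, 0.0133]
orientation: [[-0.999, -0.034, 0.001], [-0.034, 0.999, 0.0], [-0.001, 0.0, -1.0]]
contact_force: [0.7, 0.6, -0.2]
width: 0.0472
gripper_force: 0.0
t: 29.6
tcp_pos: [0.5638, 0.3827, 0.0144]
orientation: [[-0.999, -0.034, 0.003], [-0.034, 0.999, 0.001], [-0.003, 0.001, -1.0]]
contact_force: [-1.5, -0.8, 6.1]
width: 0.0342
gripper_force: 59.9
563,382,150,182 [563. 382. 150.] [0.001, 0.003, -0.001, 0.04, -0.047, -13.563] dist 136
c0,-99,150,180 [ 576. -185.  150.] [0.001, 0.003, 0.089, 0.7, -56.713, -13.629] dist 583
```

```bash
python3 -m creep '[[0,0,0,0,0,-6,0],[0,0,0.09,0.8,-56.7,-13.3,0],[0,0,0.09,0.8,-56.7,-13.3,0],[0,0,0.09,0.8,-56.7,-13.3,0],[0,0,0.09,0.8,-56.7,-13.3,0],[0,0,0.09,0.8,-56.7,-13.3,0],[0,0,0.09,0.8,-56.7,-13.3,0],[0,0,0.09,0.8,-56.7,-13.3,0],[0,0,0.09,0.8,-56.7,-13.3,0],[0,0,0.09,0.8,-56.7,-13.3,0]]'
python3 -m creep '[[0,0,0,0,-10,0,0],[0,0,0,0,-10,0,0]]'
python3 plan.py c0,-99,150,180
```

```text
t: 30.85
tcp_pos: [0.5733, -0.1775, 0.1446]
orientation: [[-0.998, 0.056, -0.0], [0.056, 0.998, 0.0], [0.0, 0.0, -1.0]]
contact_force: [0.7, 0.8, -1.0]
width: 0.0343
gripper_force: 60.0
t: 31.1
tcp_pos: [0.5677, -0.2789, 0.1445]
orientation: [[-0.998, 0.058, 0.001], [0.058, 0.998, -0.001], [-0.001, -0.001, -1.0]]
contact_force: [0.4, 0.0, -1.3]
width: 0.0344
gripper_force: 59.9
c0,-99,150,180 [ 576. -185.  150.] [-0.001, 0.001, -0.003, -0.261, 9.462, -0.554] dist 95
```

```bash
python3 -m creep '[[0,0,0,-0.3,5,0,0],[0,0,0,-0.3,9.4,0,0],[0,0,0,-0.3,9.4,0,0],[0,0,0,-0.3,9.4,0,0],[0,0,0,-0.3,9.4,0,0],[0,0,0,-0.3,9.4,0,0]]'
python3 plan.py c0,-99,28,180
```

```text
t: 31.85
tcp_pos: [0.5765, -0.1828, 0.1445]
orientation: [[-0.998, 0.057, 0.0], [0.057, 0.998, -0.0], [-0.0, -0.0, -1.0]]
contact_force: [-0.1, 0.3, -0.6]
width: 0.0341
gripper_force: 60.0
c0,-99,28,180 [ 576. -185.   28.] [-0.0, 0.0, -0.002, 0.062, -0.176, 11.653] dist 117
```

```bash
python3 -m creep '[[0,0,0,0,-0.12,5,0],[0,0,0,0,-0.12,9,0],[0,0,0,0,-0.12,11,0],[0,0,0,0,-0.12,11.6,0],[0,0,0,0,-0.12,11.9,0],[0,0,0,0,-0.12,11.9,0]]'
python3 -m creep '[[0,0,0,0,0,0.2,0],[0,0,0,0,0,0.4,0],[0,0,0,0,0,0.4,0]]'
```

```text
t: 32.6
tcp_pos: [0.5771, -0.1835, 0.0264]
orientation: [[-0.998, 0.056, 0.002], [0.056, 0.998, -0.001], [-0.002, -0.001, -1.0]]
contact_force: [0.9, 0.9, -1.4]
width: 0.0338
gripper_force: 60.0
t: 32.98
tcp_pos: [0.5772, -0.1837, 0.0233]
orientation: [[-0.998, 0.056, 0.002], [0.056, 0.998, -0.001], [-0.002, -0.001, -1.0]]
contact_force: [-1.6, 0.9, 7.5]
width: 0.0333
gripper_force: 60.8
```

```bash
python3 -m creep '[[0,0,0,0,0,0.2,0],[0,0,0,0,0,0.2,0]]'
python3 -m creep '[[0,0,0,0,0,-0.3,0],[0,0,0,0,0,-0.3,3.8],[0,0,0,0,0,-0.3,4.7],[0,0,0,0,0,-0.3,4.7],[0,0,0,0,0,-1.5,4.7],[0,0,0,0,0,-4,4.7],[0,0,0,0,0,-9,4.7],[0,0,0,0,0,-15,4.7],[0,0,0,0,0,-21,4.7],[0,0,0,0,0,-25.3,4.7]]'
python3 -m creep '[[0,0,0,2,8,0,0],[0,0,0,2,10,0,0],[0,0,0,2,10,0,0],[0,0,0,2,10,0,0]]'
python3 - <<'E'
from h import *
import pickle
M=arm.camera_model('wrist');pickle.dump(M,open('M6.pkl','wb'));save('wrist','w6.png')
E
python3 plan.py c40,0,280,180 c155,0,280,180 c155,0,200,180 / c100,0,200,180 c40,0,195,180 c-10,0,175,180
```

```text
t: 33.22
tcp_pos: [0.5773, -0.1839, 0.0231]
orientation: [[-0.998, 0.057, 0.003], [0.057, 0.998, -0.002], [-0.003, -0.001, -1.0]]
contact_force: [-4.1, 0.6, 17.7]
width: 0.034
gripper_force: 61.7
t: 34.48
tcp_pos: [0.5769, -0.1832, 0.2765]
orientation: [[-0.998, 0.056, 0.004], [0.056, 0.998, -0.002], [-0.004, -0.002, -1.0]]
contact_force: [0.4, -0.7, -0.2]
width: 0.0467
gripper_force: 0.0
t: 34.98
tcp_pos: [0.5623, -0.0825, 0.2731]
orientation: [[-0.998, 0.055, 0.001], [0.055, 0.998, -0.001], [-0.001, -0.001, -1.0]]
contact_force: [0.5, 0.5, 0.0]
width: -0.0001
gripper_force: 0.0
c40,0,280,180 [621. -88. 280.] [-0.001, 0.001, -0.001, -5.905, -0.157, -0.706] dist 59
c155,0,280,180 [736. -94. 280.] [-0.001, 0.001, -0.001, -17.405, -0.142, -0.697] dist 174
c155,0,200,180 [736. -94. 200.] [-0.001, 0.001, -0.001, -17.399, -0.135, 7.303] dist 189
--
c100,0,200,180 [681. -91. 200.] [0.0, 0.0, 0.0, 5.5, -0.0, 0.0] dist 55
c40,0,195,180 [621. -88. 195.] [0.0, 0.0, 0.0, 11.5, -0.0, 0.5] dist 115
c-10,0,175,180 [571. -85. 175.] [0.0, 0.0, 0.0, 16.5, -0.0, 2.5] dist 167
```

View pics/w6.png

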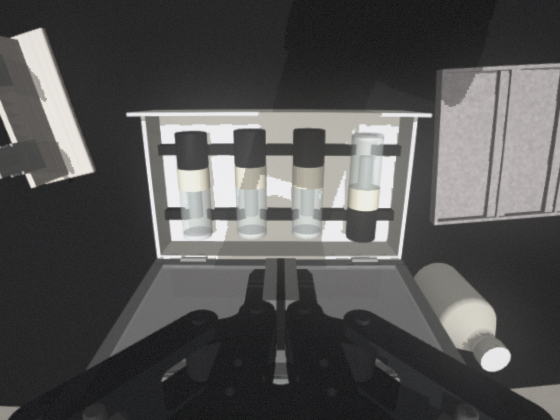

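All four lamps lie in their grooves at u 195, 250, 308 and 365, and the tray is empty. Next I shut the cover, from behind the lip and off to one side of the grip block.

```bash
python3 plan.py c40,-45,285,180 c155,-45,285,180 c155,-45,203,180; python3 -m creep '[[0,0,0,-6,-4.6,-1,0],[0,0,0,-12,-4.6,-1.2,0],[0,0,0,-17.4,-4.6,-1.2,0],[0,0,0,-17.4,-4.6,-1.2,0],[0,0,0,-17.4,-4.6,-1,0]]'
python3 -m creep '[[0,0,0,0,0,0,0],[0,0,0,0,0,4,0],[0,0,0,0,0,8,0],[0,0,0,0,0,8,0],[0,0,0,0,0,8,0]]'; python3 plan.py  c120,-45,203,180 c64,-45,203,180 c30,-45,193,180 c1,-45,180,180 c-36,-45,148,180
```

```text
c40,-45,285,180 [ 619. -133.  285.] [-0.001, 0.001, -0.001, -5.912, -4.658, -1.203] dist 76
c155,-45,285,180 [ 734. -139.  285.] [-0.001, 0.001, -0.001, -17.412, -4.642, -1.193] dist 181
c155,-45,203,180 [ 734. -139.  203.] [-0.001, 0.001, -0.001, -17.405, -4.636, 7.007] dist 193
t: 35.65
tcp_pos: [0.7325, -0.1388, 0.2813]
orientation: [[-0.998, 0.057, -0.002], [0.057, 0.998, 0.0], [0.002, 0.0, -1.0]]
contact_force: [1.0, -0.6, -0.2]
width: -0.0
gripper_force: 0.0
t: 36.28
tcp_pos: [0.7337, -0.1381, 0.205]
orientation: [[-0.998, 0.056, 0.003], [0.056, 0.998, -0.001], [-0.003, -0.001, -1.0]]
contact_force: [0.5, 0.3, 0.8]
width: 0.0004
gripper_force: 0.0
c120,-45,203,180 [ 699. -137.  203.] [-0.001, 0.003, -0.001, 3.51, -0.11, 0.186] dist 35
c64,-45,203,180 [ 643. -134.  203.] [-0.001, 0.003, -0.001, 9.11, -0.116, 0.169] dist 91
c30,-45,193,180 [ 609. -132.  193.] [-0.001, 0.003, -0.001, 12.513, -0.118, 1.159] dist 126
c1,-45,180,180 [ 580. -131.  180.] [-0.001, 0.003, -0.001, 15.417, -0.12, 2.45] dist 156
c-36,-45,148,180 [ 543. -129.  148.] [-0.001, 0.003, -0.001, 19.127, -0.121, 5.639] dist 199
```

```bash
python3 -m creep '[[0,0,0,1.5,0,0,0],[0,0,0,3.5,0,0.2,0],[0,0,0,5.5,0,0.2,0],[0,0,0,7.5,0,0.2,0],[0,0,0,9.1,0,0.2,0],[0,0,0,10.8,0,0.6,0],[0,0,0,12.5,0,1.2,0],[0,0,0,14,0,1.8,0],[0,0,0,15.4,0,2.5,0],[0,0,0,15.4,0,2.5,0]]'; python3 plan.py c-36,-45,148,180 c-46,-45,128,180 c-57,-45,101,180 c-62,-45,78,180 c-62,-45,57,180
```

```text
t: 37.52
tcp_pos: [0.5801, -0.1296, 0.1798]
orientation: [[-0.998, 0.056, 0.003], [0.056, 0.998, -0.002], [-0.003, -0.001, -1.0]]
contact_force: [-0.2, 0.4, 0.5]
width: -0.0001
gripper_force: 0.0
c-36,-45,148,180 [ 543. -129.  148.] [-0.001, 0.003, -0.001, 3.734, -0.106, 3.168] dist 49
c-46,-45,128,180 [ 533. -128.  128.] [-0.001, 0.003, -0.001, 4.741, -0.104, 5.164] dist 70
c-57,-45,101,180 [ 522. -127.  101.] [-0.001, 0.003, -0.001, 5.85, -0.101, 7.861] dist 98
c-62,-45,78,180 [ 517. -127.   78.] [-0.001, 0.003, -0.001, 6.358, -0.099, 10.159] dist 120
c-62,-45,57,180 [ 517. -127.   57.] [-0.001, 0.003, -0.001, 6.365, -0.096, 12.259] dist 138
```

```bash
python3 -m creep '[[0,0,0,1.5,0,1,0],[0,0,0,2.7,0,2.1,0],[0,0,0,3.7,0,3.2,0],[0,0,0,3.7,0,3.2,0]]'; python3 -m creep '[[0,0,0,0.5,0,1,0],[0,0,0,1,0,2,0],[0,0,0,1.6,0,3.3,0],[0,0,0,2.1,0,4.7,0]]'; python3 -c "
from h import *
save('scene','s7.png')"
```

```text
t: 38.02
tcp_pos: [0.5442, -0.128, 0.1467]
orientation: [[-0.998, 0.056, 0.003], [0.056, 0.998, -0.002], [-0.004, -0.001, -1.0]]
contact_force: [2.1, 0.7, -1.1]
width: -0.0
gripper_force: 0.8
t: 38.52
tcp_pos: [0.521, -0.1257, 0.098]
orientation: [[-0.998, 0.056, -0.001], [0.056, 0.998, 0.0], [0.001, 0.0, -1.0]]
contact_force: [1.0, -0.2, 0.3]
width: 0.0002
gripper_force: 0.5
```

View pics/s7.png

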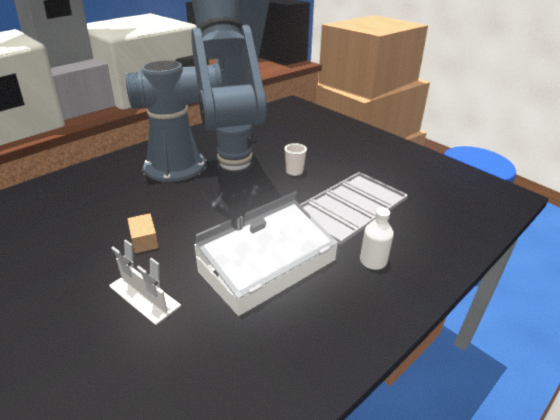

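The cover is nearly shut, with its lip near (250,215). I'll press it down the rest of the way.

```bash
python3 -m creep '[[0,0,0,0.3,0,1,0],[0,0,0,0.4,0,2,0],[0,0,0,0.4,0,3,0],[0,0,0,0.4,0,3.8,0],[0,0,0,0.4,0,3.8,0]]'; python3 -m creep '[[0,0,0,0,0,0.3,0],[0,0,0,0,0,0.6,0],[0,0,0,0,0,0.6,0]]'
```

```text
t: 39.2
tcp_pos: [0.5172, -0.1255, 0.0597]
orientation: [[-0.998, 0.056, -0.001], [0.056, 0.998, 0.001], [0.001, 0.001, -1.0]]
contact_force: [-0.5, 0.3, 0.7]
width: 0.0004
gripper_force: 0.0
t: 39.58
tcp_pos: [0.5179, -0.1258, 0.056]
orientation: [[-0.998, 0.056, 0.001], [0.056, 0.998, -0.001], [-0.001, -0.001, -1.0]]
contact_force: [-1.9, 0.5, 10.0]
width: -0.0002
gripper_force: 5.1
```

```bash
python3 -m creep '[[0,0,0,0,0,0.3,0],[0,0,0,0,0,0.5,0],[0,0,0,0,0,0.5,0]]'; python3 -m creep '[[0,0,0,0,0,-2,0],[0,0,0,0,0,-8,0],[0,0,0,0,0,-14,0],[0,0,0,0,0,-18,0],[0,0,0,0,0,-18,0]]';  python3 plan.py 482,-362,240,188.7
```

```text
t: 39.95
tcp_pos: [0.518, -0.1258, 0.0556]
orientation: [[-0.998, 0.055, 0.003], [0.055, 0.998, -0.002], [-0.003, -0.002, -1.0]]
contact_force: [-9.6, 2.6, 44.7]
width: -0.0001
gripper_force: 22.5
t: 40.58
tcp_pos: [0.5199, -0.1267, 0.2334]
orientation: [[-0.998, 0.056, 0.009], [0.056, 0.998, -0.004], [-0.009, -0.004, -1.0]]
contact_force: [-0.9, 0.1, 0.4]
width: -0.0001
gripper_force: 0.0
482,-362,240,188.7 [ 482. -362.  240.] [-0.004, 0.008, -0.208, 2.466, -23.71, -0.593] dist 238
```

```bash
python3 -m creep '[[0,0,-0.1,2.3,-23.7,-0.6,6],[0,0,-0.205,2.3,-23.7,-0.6,6],[0,0,-0.205,2.3,-23.7,-0.6,6],[0,0,-0.205,2.3,-23.7,-0.6,6],[0,0,-0.205,2.3,-23.7,-0.6,6],[0,0,-0.205,2.3,-23.7,-0.6,6],[0,0,-0.205,2.3,-23.7,-0.6,6]]'
python3 - <<'E'
from h import *
import pickle
M=arm.camera_model('wrist');pickle.dump(M,open('M8.pkl','wb'));save('wrist','w8.png')
im=save('top','t8.png')
E
python3 plan.py 482,-362,240,188.7
```

```text
t: 41.45
tcp_pos: [0.4812, -0.3592, 0.2348]
orientation: [[-0.989, -0.15, -0.001], [-0.15, 0.989, 0.002], [0.001, 0.002, -1.0]]
contact_force: [0.3, -0.0, -0.4]
width: 0.0598
gripper_force: 0.0
482,-362,240,188.7 [ 482. -362.  240.] [0.001, -0.0, -0.001, 0.001, -0.256, -0.464] dist 5
```

View pics/w8.png

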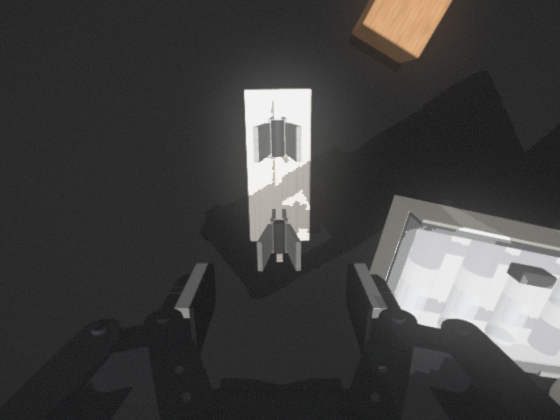

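Run:
```python
from h import *
im=cv2.imread('pics/w8.png')[85:280,225:335]
im=cv2.convertScaleAbs(im,alpha=1.6,beta=15)
a=cv2.resize(im[15:95],None,fx=6.5,fy=6.5,interpolation=cv2.INTER_CUBIC);b=cv2.resize(im[110:190],None,fx=6.5,fy=6.5,interpolation=cv2.INTER_CUBIC)
c=np.vstack([a,b]);c=cv2.resize(c,None,fx=.57,fy=.57);print(c.shape)
cv2.imwrite('pics/c8.png',c)
```

```text
(593, 408, 3)
```

View pics/c8.png

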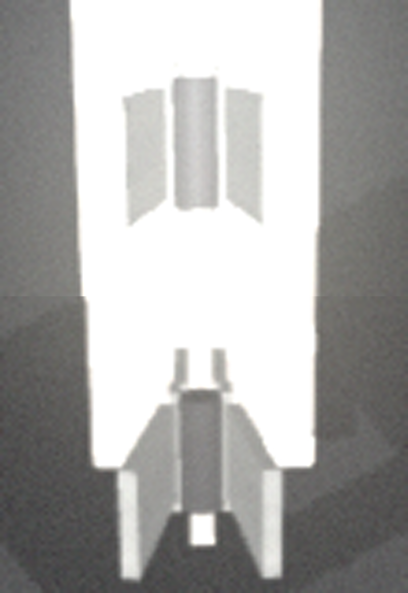

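The two clips' handle tops are centred near (277.5,143) and (279.3,256). The crop shows them symmetric about the plate, with no twist.

Run:
```python
from h import *
import pickle
M=pickle.load(open('M8.pkl','rb'))
W=lambda u,v,z:np.round(onz('wrist',u,v,z,M)[:2]*1000,1)
U=lambda x,y:(x/3.705+225,y/3.705+100);L=lambda x,y:(x/3.705+225,(y-296.5)/3.705+195)
print('up',[W(*U(x,y),.127) for x,y in((124,95),(129,225),(263,95),(262,222))])
print('lo',[W(*L(x,y),.127) for x,y in((120,470),(121,578),(281,470),(282,578))])
print('foot',[W(u,v,.008) for u,v in((246,90),(311,89),(310,241),(250,241))])
```

```text
up [array([ 424. , -383.5]), array([ 449. , -379.2]), array([ 420., -357.]), array([ 444.5, -353.2])]
lo [array([ 513.5, -372.6]), array([ 539.3, -369.1]), array([ 508.4, -338.5]), array([ 534. , -333.9])]
foot [array([ 400.2, -406.7]), array([ 389.3, -340.9]), array([ 555.8, -312.4]), array([ 566.3, -381.9])]
```

```bash
python3 plan.py 524,-353.5,140,189.3 524,-353.5,90,189.3; python3 -m creep '[[0,0,-0.01,-4.3,-0.1,4,6],[0,0,-0.01,-4.3,-0.1,9,6],[0,0,-0.01,-4.3,-0.1,9,6],[0,0,-0.01,-4.3,-0.1,9,6]]'; python3 plan.py 524,-353.5,90,189.3
```

```text
524,-353.5,140,189.3 [ 524. -354.  140.] [0.001, -0.0, -0.011, -4.283, -0.056, 9.535] dist 105
524,-353.5,90,189.3 [ 524. -354.   90.] [0.001, -0.0, -0.011, -4.284, -0.059, 14.535] dist 152
t: 42.05
tcp_pos: [0.5247, -0.3558, 0.1469]
orientation: [[-0.987, -0.159, 0.001], [-0.159, 0.987, -0.001], [-0.001, -0.002, -1.0]]
contact_force: [-0.0, -0.7, 1.6]
width: 0.06
gripper_force: 0.0
524,-353.5,90,189.3 [ 524. -354.   90.] [-0.002, 0.001, -0.003, 0.038, 0.248, 5.694] dist 57
```

```bash
python3 -m creep '[[0,0,0,0,0.2,2.5,6],[0,0,0,0,0.2,4.5,6],[0,0,0,0,0.2,5.5,6],[0,0,0,0,0.2,5.5,6],[0,0,0,0,0.2,5.5,6]]'; python3 plan.py 524,-353.5,90,189.3
```

```text
t: 42.68
tcp_pos: [0.5244, -0.3544, 0.092]
orientation: [[-0.987, -0.158, 0.002], [-0.158, 0.987, -0.002], [-0.002, -0.002, -1.0]]
contact_force: [0.6, 0.3, -1.1]
width: 0.0602
gripper_force: 0.0
524,-353.5,90,189.3 [ 524. -354.   90.] [-0.002, 0.002, -0.003, 0.028, 0.099, 0.202] dist 2
```

```bash
python3 -m creep '[[0,0,0,0,0.1,0.2,6],[0,0,0,0,0.1,0.2,4],[0,0,0,0,0.1,0.2,0],[0,0,0,0,0.1,0.2,0],[0,0,0,0,0.1,0.2,0],[0,0,0,0,0.1,0.2,0],[0,0,0,0,0.1,0.2,0]]'; python3 -m creep '[[0,0,0,0,0,-0.5,0],[0,0,0,0,0,-1.5,0],[0,0,0,0,0,-3,0],[0,0,0,0,0,-5,0],[0,0,0,0,0,-9,0],[0,0,0,0,0,-9,0],[0,0,0,0,0,-9,0]]'; python3 plan.py 524,-300,175,189 c-82,-100,175,90
```

```text
t: 43.55
tcp_pos: [0.5235, -0.3526, 0.0885]
orientation: [[-0.987, -0.158, -0.0], [-0.158, 0.987, 0.0], [0.0, 0.0, -1.0]]
contact_force: [-1.0, 0.1, -0.4]
width: 0.0187
gripper_force: 62.0
t: 44.42
tcp_pos: [0.5233, -0.3524, 0.179]
orientation: [[-0.987, -0.159, 0.0], [-0.159, 0.987, -0.0], [-0.0, -0.0, -1.0]]
contact_force: [-0.2, -0.1, -0.9]
width: 0.0186
gripper_force: 62.0
524,-300,175,189 [ 524. -300.  175.] [-0.0, 0.0, 0.002, -0.9, 5.165, 0.398] dist 53
c-82,-100,175,90 [ 494. -181.  175.] [-0.0, 0.0, 1.785, 0.184, 17.387, 0.396] dist 174
```

```bash
python3 -m creep '[[0,0,1.785,0.2,17.4,0.4,0],[0,0,1.785,0.2,17.4,0.4,0],[0,0,1.785,0.2,17.4,0.4,0],[0,0,1.785,0.2,17.4,0.4,0],[0,0,1.785,0.2,17.4,0.4,0],[0,0,1.785,0.2,17.4,0.4,0],[0,0,1.785,0.2,17.4,0.4,0],[0,0,1.785,0.2,17.4,0.4,0],[0,0,1.785,0.2,17.4,0.4,0],[0,0,1.785,0.2,17.4,0.4,0]]';python3 -m creep '[[0,0,0.05,0,0,0,0],[0,0,0.05,0,0,0,0],[0,0,0.05,0,0,0,0]]'; python3 plan.py c-82,-100,150,90 c-82,-100,98,90
python3 - <<'E'
from h import *
import pickle
M=arm.camera_model('wrist');pickle.dump(M,open('M9.pkl','wb'));save('wrist','w9.png')
E
```

```text
t: 45.68
tcp_pos: [0.493, -0.1806, 0.1733]
orientation: [[0.059, 0.998, -0.003], [0.998, -0.059, 0.002], [0.002, -0.003, -1.0]]
contact_force: [-0.3, -0.6, -0.6]
width: 0.0184
gripper_force: 62.0
t: 46.05
tcp_pos: [0.4935, -0.1809, 0.1739]
orientation: [[0.104, 0.995, -0.001], [0.995, -0.104, 0.001], [0.001, -0.001, -1.0]]
contact_force: [0.1, 0.3, -0.5]
width: 0.0183
gripper_force: 62.0
c-82,-100,150,90 [ 494. -181.  150.] [-0.001, -0.001, -0.049, -0.011, 0.042, 2.392] dist 24
c-82,-100,98,90 [ 494. -181.   98.] [-0.001, -0.001, -0.049, -0.014, 0.049, 7.592] dist 76
```

View pics/w9.png

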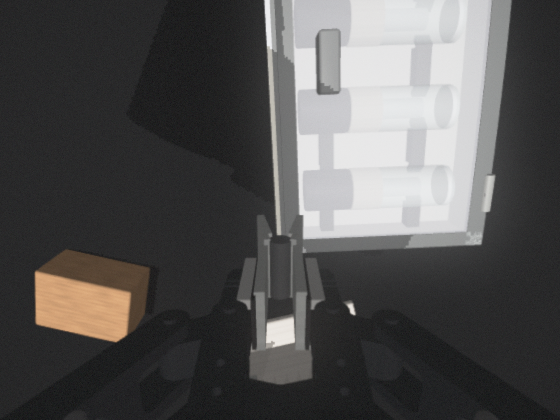

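The cover is shut, with the lip line running from about (268,20) to (283,240). The clip is held squarely over it. I'll check that line against the model.

Run:
```python
from h import *
import pickle
M=pickle.load(open('M9.pkl','rb'));im=cv2.cvtColor(cv2.imread('pics/w9.png'),6)
O=np.array([581.3,-85.7]);Y=-.055
for y in(0,-40,-70):
    r=[]
    for x in(-85,-82,-79):
        p=O+[x*np.cos(Y)-y*np.sin(Y),x*np.sin(Y)+y*np.cos(Y)]
        r.append(proj('wrist',(p[0]/1e3,p[1]/1e3,.084),M))
    v=int(r[1][1]);print(np.round(r,1).tolist(),v,im[v,262:305].tolist())
```

```text
[[268.4, 64.7], [273.1, 64.5], [277.8, 64.2]] 64 [52, 52, 51, 49, 54, 86, 181, 189, 188, 186, 165, 120, 112, 111, 112, 106, 113, 112, 111, 114, 117, 115, 114, 115, 115, 115, 118, 116, 115, 116, 118, 142, 195, 227, 229, 229, 229, 229, 229, 228, 229, 230, 228]
[[272.0, 128.7], [276.5, 128.4], [281.0, 128.2]] 128 [50, 49, 50, 50, 51, 50, 52, 54, 76, 133, 185, 191, 191, 177, 122, 115, 112, 109, 106, 113, 114, 114, 113, 114, 114, 115, 115, 115, 117, 117, 117, 115, 116, 121, 164, 222, 214, 196, 197, 197, 197, 198, 199]
[[274.4, 172.8], [278.8, 172.6], [283.1, 172.4]] 172 [44, 45, 45, 47, 48, 46, 48, 50, 48, 51, 63, 115, 183, 189, 189, 179, 134, 113, 112, 111, 105, 111, 111, 113, 113, 113, 114, 113, 115, 112, 116, 114, 114, 117, 121, 146, 209, 229, 230, 230, 227, 207, 198]
```

```bash
python3 -m creep '[[0,0,-0.05,0,0.05,1.5,0],[0,0,-0.05,0,0.05,3,0],[0,0,-0.05,0,0.05,4,0],[0,0,-0.05,0,0.05,5,0],[0,0,-0.05,0,0.05,6,0],[0,0,-0.05,0,0.05,7,0],[0,0,-0.05,0,0.05,7,0],[0,0,-0.05,0,0.05,7,0]]'; python3 plan.py c-82,-100,98,90
```

```text
t: 47.1
tcp_pos: [0.4947, -0.1813, 0.1047]
orientation: [[0.055, 0.998, 0.0], [0.998, -0.055, -0.0], [-0.0, 0.0, -1.0]]
contact_force: [-0.4, 0.7, -1.1]
width: 0.0186
gripper_force: 62.0
c-82,-100,98,90 [ 494. -181.   98.] [0.0, 0.0, -0.0, 0.025, -0.075, 0.665] dist 7
```

```bash
python3 -m creep '[[0,0,0,0,-0.05,0.3,0],[0,0,0,0,-0.05,0.6,0],[0,0,0,0,-0.05,0.6,0]]'; python3 -m creep '[[0,0,0,0,0,0.1,0],[0,0,0,0,0,0.1,0]]'
```

```text
t: 47.48
tcp_pos: [0.4941, -0.1813, 0.0993]
orientation: [[0.055, 0.998, 0.0], [0.998, -0.055, -0.0], [-0.0, 0.001, -1.0]]
contact_force: [-1.8, 0.1, 5.3]
width: 0.0185
gripper_force: 62.7
t: 47.72
tcp_pos: [0.4941, -0.1813, 0.0992]
orientation: [[0.055, 0.998, 0.001], [0.998, -0.055, -0.001], [-0.001, 0.001, -1.0]]
contact_force: [-2.2, 0.4, 11.2]
width: 0.0184
gripper_force: 63.4
```

```bash
python3 -m creep '[[0,0,0,0,0,-0.1,0],[0,0,0,0,0,-0.1,2.6],[0,0,0,0,0,-0.1,3.4],[0,0,0,0,0,-0.1,4.5],[0,0,0,0,0,-0.1,6],[0,0,0,0,0,-0.1,6],[0,0,0,0,0,-2,6],[0,0,0,0,0,-6,6],[0,0,0,0,0,-11,6],[0,0,0,0,0,-11,6]]'; python3 plan.py 434.5,-368.2,200,189.3
```

```text
t: 48.98
tcp_pos: [0.4966, -0.1827, 0.2115]
orientation: [[0.055, 0.998, 0.008], [0.998, -0.055, -0.005], [-0.005, 0.009, -1.0]]
contact_force: [0.9, -0.3, -0.9]
width: 0.0599
gripper_force: 0.0
434.5,-368.2,200,189.3 [ 434. -368.  200.] [0.002, 0.011, -1.788, -18.858, -5.192, 1.19] dist 196
```

```bash
python3 -m creep '[[0,0,-1.785,-18.8,-5.2,0.8,6],[0,0,-1.785,-18.8,-5.2,0.8,6],[0,0,-1.785,-18.8,-5.2,0.8,6],[0,0,-1.785,-18.8,-5.2,0.8,6],[0,0,-1.785,-18.8,-5.2,0.8,6],[0,0,-1.785,-18.8,-5.2,0.8,6],[0,0,-1.785,-18.8,-5.2,0.8,6],[0,0,-1.785,-18.8,-5.2,0.8,6],[0,0,-1.785,-18.8,-5.2,0.8,6],[0,0,-1.785,-18.8,-5.2,0.8,6]]'; python3 -m creep '[[0,0,0,0,0,0,6],[0,0,0,0,0,0,6]]';python3 plan.py 434.5,-368.2,89,189.3
```

```text
t: 50.22
tcp_pos: [0.4312, -0.3655, 0.1983]
orientation: [[-0.987, -0.163, -0.001], [-0.163, 0.987, 0.002], [0.001, 0.002, -1.0]]
contact_force: [-0.1, -0.2, -0.3]
width: 0.0598
gripper_force: 0.0
t: 50.48
tcp_pos: [0.4315, -0.3658, 0.1989]
orientation: [[-0.988, -0.157, -0.001], [-0.157, 0.988, 0.001], [0.001, 0.001, -1.0]]
contact_force: [0.5, -0.0, -0.2]
width: 0.0603
gripper_force: 0.0
434.5,-368.2,89,189.3 [ 434. -368.   89.] [0.001, -0.001, -0.005, -0.266, -0.298, 10.99] dist 110
```

```bash
python3 -m creep '[[0,0,0,-0.27,-0.25,4,6],[0,0,0,-0.27,-0.25,8,6],[0,0,0,-0.27,-0.25,10,6],[0,0,0,-0.27,-0.25,11,6],[0,0,0,-0.27,-0.25,11,6],[0,0,0,-0.27,-0.25,11,6]]'; python3 -m creep '[[0,0,0,0,0,0,4],[0,0,0,0,0,0,0],[0,0,0,0,0,0,0],[0,0,0,0,0,0,0],[0,0,0,0,0,0,0],[0,0,0,0,0,0,0]]'; python3 -m creep '[[0,0,0,0,0,-0.5,0],[0,0,0,0,0,-1.5,0],[0,0,0,0,0,-3,0],[0,0,0,0,0,-5,0],[0,0,0,0,0,-9,0],[0,0,0,0,0,-9,0],[0,0,0,0,0,-9,0]]'; python3 plan.py c-82,100,178,90
```

```text
t: 51.22
tcp_pos: [0.4353, -0.3687, 0.0905]
orientation: [[-0.987, -0.158, 0.001], [-0.158, 0.987, -0.002], [-0.001, -0.002, -1.0]]
contact_force: [-1.1, -0.7, 0.4]
width: 0.0598
gripper_force: 0.0
t: 51.98
tcp_pos: [0.4348, -0.3681, 0.0895]
orientation: [[-0.987, -0.158, -0.0], [-0.158, 0.987, 0.0], [0.0, 0.0, -1.0]]
contact_force: [0.0, 0.2, -0.6]
width: 0.0186
gripper_force: 61.8
t: 52.85
tcp_pos: [0.4346, -0.3678, 0.18]
orientation: [[-0.987, -0.159, 0.0], [-0.159, 0.987, -0.0], [-0.0, -0.0, -1.0]]
contact_force: [-0.7, 0.4, -0.2]
width: 0.0184
gripper_force: 61.8
c-82,100,178,90 [505.  19. 178.] [-0.0, 0.0, 1.785, -13.073, 37.043, 0.19] dist 393
```

```bash
python3 -m creep '[[0,0,0.1,0,2,-5,0],[0,0,1.785,-13,37,-5,0],[0,0,1.785,-13,37,-5,0],[0,0,1.785,-13,37,-5,0],[0,0,1.785,-13,37,-5,0],[0,0,1.785,-13,37,-5,0],[0,0,1.785,-13,37,-5,0],[0,0,1.785,-13,37,-5,0],[0,0,1.785,-13,37,-5,0],[0,0,1.785,-13,37,-5,0]]'; python3 plan.py c-82,100,170,90
```

```text
t: 54.1
tcp_pos: [0.5034, 0.0188, 0.2282]
orientation: [[-0.041, 0.999, -0.003], [0.999, 0.041, 0.001], [0.001, -0.003, -1.0]]
contact_force: [-0.3, 0.7, -0.9]
width: 0.0185
gripper_force: 61.8
c-82,100,170,90 [505.  19. 170.] [-0.003, -0.001, 0.096, -0.026, 0.167, 5.821] dist 58
```

```bash
python3 -m creep '[[0,0,0,0,0,3,0],[0,0,0,0,0,5.8,0],[0,0,0,0,0,5.8,0],[0,0,0,0,0,5.8,0],[0,0,0,0,0,5.8,0]]'; python3 plan.py c-82,100,105,90 c-82,100,99,90
```

```text
t: 54.72
tcp_pos: [0.5052, 0.0177, 0.1725]
orientation: [[-0.046, 0.999, 0.002], [0.999, 0.046, -0.0], [-0.0, 0.002, -1.0]]
contact_force: [-0.5, 0.5, 0.2]
width: 0.0181
gripper_force: 61.8
c-82,100,105,90 [505.  19. 105.] [0.002, 0.0, 0.101, 0.101, -0.039, 6.746] dist 67
c-82,100,99,90 [505.  19.  99.] [0.002, 0.0, 0.101, 0.101, -0.04, 7.346] dist 73
```

```bash
python3 -m creep '[[0,0,0.1,0.1,-0.04,0,0],[0,0,0.1,0.1,-0.04,1.5,0],[0,0,0.1,0.1,-0.04,3,0],[0,0,0.1,0.1,-0.04,4,0],[0,0,0.1,0.1,-0.04,5,0],[0,0,0.1,0.1,-0.04,6,0],[0,0,0.1,0.1,-0.04,6.8,0],[0,0,0.1,0.1,-0.04,6.8,0],[0,0,0.1,0.1,-0.04,6.8,0]]'; python3 plan.py c-82,100,98.5,90
```

```text
t: 55.85
tcp_pos: [0.5043, 0.0188, 0.1037]
orientation: [[0.054, 0.999, 0.0], [0.999, -0.054, -0.0], [-0.0, 0.0, -1.0]]
contact_force: [-0.3, 0.4, -0.3]
width: 0.0185
gripper_force: 61.8
c-82,100,98.5,90 [505.  19.  98.] [0.0, 0.0, 0.001, -0.009, 0.066, 0.515] dist 5
```

```bash
python3 -m creep '[[0,0,0,0,0.06,0.3,0],[0,0,0,0,0.06,0.5,0],[0,0,0,0,0.06,0.5,0]]'; python3 -m creep '[[0,0,0,0,0,0.1,0],[0,0,0,0,0,0.1,0]]'; python3 -m creep '[[0,0,0,0,0,-0.1,0],[0,0,0,0,0,-0.1,2.6],[0,0,0,0,0,-0.1,3.4],[0,0,0,0,0,-0.1,4.5],[0,0,0,0,0,-0.1,6],[0,0,0,0,0,-0.1,6],[0,0,0,0,0,-2,6],[0,0,0,0,0,-6,6],[0,0,0,0,0,-11,6],[0,0,0,0,0,-13,6]]'; python3 plan.py c-82,20,230,90
```

```text
t: 56.22
tcp_pos: [0.5052, 0.0187, 0.1007]
orientation: [[0.054, 0.999, 0.002], [0.999, -0.054, -0.0], [-0.0, 0.002, -1.0]]
contact_force: [-2.6, 0.9, 14.3]
width: 0.0188
gripper_force: 63.4
t: 56.48
tcp_pos: [0.5052, 0.0187, 0.1005]
orientation: [[0.054, 0.999, 0.003], [0.999, -0.054, -0.001], [-0.0, 0.003, -1.0]]
contact_force: [-4.8, 0.6, 21.9]
width: 0.0185
gripper_force: 64.0
t: 57.72
tcp_pos: [0.5062, 0.0185, 0.2304]
orientation: [[0.054, 0.999, 0.005], [0.999, -0.054, -0.001], [-0.001, 0.005, -1.0]]
contact_force: [-0.8, -0.3, 0.1]
width: 0.0602
gripper_force: 0.0
c-82,20,230,90 [501. -61. 230.] [0.005, 0.001, 0.001, -7.996, -0.131, 0.044] dist 80
```

```bash
python3 -m creep '[[0,0,0,0,0,-4,6],[0,0,0,0,-3,-6,6],[0,0,0,0,-8,-6,6],[0,0,0,0,-8,-6,6],[0,0,0,0,-8,-6,6]]'
python3 - <<'E'
from h import *
a=save('scene','s10.png')[165:325,95:355,::-1]; b=save('wrist','w10.png')[:,:,::-1]
a=cv2.resize(a,(780,480),interpolation=cv2.INTER_CUBIC); cv2.imwrite('pics/f.png',a)
E
```

```text
t: 58.35
tcp_pos: [0.4254, 0.023, 0.2879]
orientation: [[0.054, 0.999, 0.002], [0.999, -0.054, -0.0], [-0.0, 0.002, -1.0]]
contact_force: [-0.1, -0.5, -0.1]
width: 0.06
gripper_force: 0.0
```

View pics/f.png

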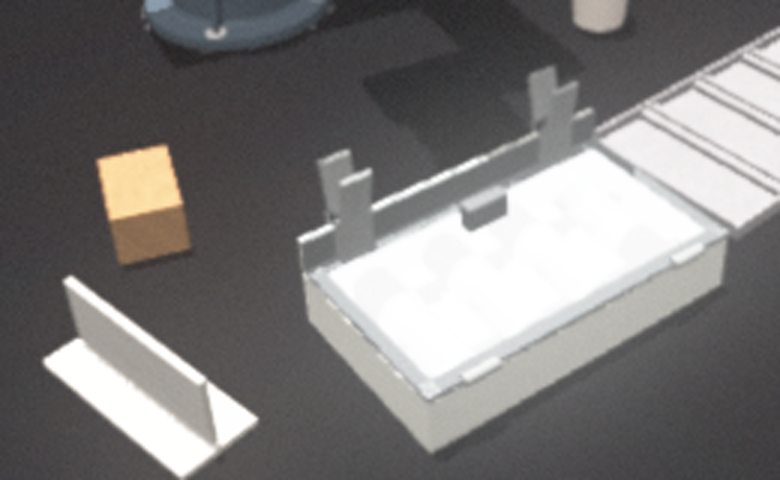

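Both clips sit deep on the lips, with jaws at about (355,225) and (555,135). The cover is fully shut and the rack is empty.

```bash
python3 -c "
from plant import arm
print(arm.job_done())"
```

```text
the job is handed in; nothing more can be done
None
```

The job is handed in: all four lamps are settled in their grooves, the cover is fully shut, and both clips are pushed down over the two lips, one towards each end; the bottle, beaker and carton were not touched, and the run took about 58 s.

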